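# Pack the mock-up tools into the kit tray in row order

### The arm

A 6-joint arm with a two-finger parallel gripper is mounted at the origin on the work surface. World frame = base frame: x ahead of the robot, y to its left, z up, the work surface at z = 0. Lengths are in mm, angles in rad, forces in N, time in s.
With the tool pointing down it reaches from about 350 to 775 mm from the base axis. Payload 7.3 kg.
Tool frame: the origin (TCP) lies between the finger pads; the fingertips stand 22 mm ahead of it and the grasp point (between the pads) lies 3 mm ahead of it; z points along the fingers, x is the direction in which the jaws open and shut, and the axes are right-handed (so a half turn about z gives the same grasp; the last joint's range is limited). The gripper opens to 92 mm and grips with 3 to 60 N. Pads are 19 mm wide; open, the fingers measure 130 mm over their backs; the gripper's body (75 mm by 190 mm) begins 47 mm behind the grasp point.
Start: joints at [0.991, 0.342, 1.524, -0, 1.275, -0.146], TCP at [220.658, 476.399, 220.741] pointing down, gripper open.
Joint ranges: [-2.53, 2.53], [-0.77, 2.02], [0.04, 2.7], [-1, 4.14], [0.28, 2.66], [-3.11, 3.11]. Speed limits (rad/s): [2.57, 2.57, 3.14, 3.14, 3.14, 3.14].

### API

Orientations are given as [roll, pitch, yaw] about the fixed x, y, z axes, in that order (R = Rz(yaw) Ry(pitch) Rx(roll)).
In Python, from plant import * gives the robot as it stands. The module is installed in compiled form; this text tells all that it offers.
- The arm moves only by the shell command python3 -m handwheel 'ROWS' [OPENING]. ROWS is a JSON object of lists of equal length, an entry for each row: "translation": the shift along the world's x, y, z in units of 15 cm (1.0 is 15 cm), a list of three; "twist": the turn about the world's z in units of 90 degrees (1.0 is 90 degrees). In form: {"translation": [[tx, ty, tz], ...], "twist": [twist, ...]}. A call has exactly 8 rows; each row shifts and turns the pose as measured when the row begins; what a row does not reach is not made up. A row lasts 1/8 s, in which the tool goes at most 62.5 mm and 10.7 degrees, less where a joint would pass 70% of its speed; a pose out of reach is approached as far as the arm can. A call with a number of a shift or a turn outside -1 to 1 is refused whole. A call with a gripper value outside its range is refused whole. OPENING is the closure in counts, from 0 (fully open) to 255 (shut), set as the call begins (- or left out, the last holds). The fingers move at their own pace and stop on an object; the grip force is fixed at half the most. Time passes only in rows, so rows that do not move let the fingers close, or fill a call up. It gives the time, the measured TCP pose, the force and the opening at its end, in the units of the state.
- get_obs(): the state, without advancing time (a new reading comes with each control period).
- capture(name): name is "scene" or "side" or "wrist"; returns a dict with "img" (400x640x3 uint8, red, green, blue), "vertical_fov" (degrees; the focal length in pixels is half the picture's height over the tangent of half this angle, whatever the lens; pixels are square), "cx", "cy" (the principal point, pixels), "distortion" ([k1, k2, p1, p2, k3] as OpenCV has them; the pictures are not rectified), "world_from_camera" (4x4, takes a point from camera to world coordinates). Camera axes: x right, y up, looking along -z (the intrinsics and any distortion apply to the point x, -y, -z); pixel columns grow to the right and rows downward; lengths in mm; the calibration is good to about 2 mm. A picture is of the moment at which its call begins. There is no depth.
- close_job(): hands the job in, once; it reports no verdict.
Trained networks look in the newest picture that a camera, given by its name, has taken for a name from the list of things; names that differ only in an ending like _2 or _b are one class to them, and where a whole thing is asked for, a point or a joint stands for the part that bears it (a point fixed in the world has none). Each returns a list of dicts, best first, with "score" (0 to 1); they miss things now and then, are a little off and sometimes report something else, mostly with a low value. They report only what shows in the picture. A call takes as long as a camera call. They do not tell look-alikes from the thing itself.
- search_frame(camera, label): "position" ([x, y, z] in mm, in the coordinates of the camera as it stood for that picture, good to about 4 mm: the middle of the surface that is visible of it).
- spot_point(camera, label): "position" ([x, y, z] in mm, in the coordinates of the camera as it stood for that picture, good to about 4 mm: a listed point, or the origin of a listed thing).
The state is a dict: "time": time; "joint_positions": joint angles; "dq": joint speeds; "tau": joint torques, N m; "tool_pos": TCP position; "tcp_rot": TCP orientation; "contact_force": force on the tool from outside, world axes, zero at the start; "moment": the same for the moment, N m; "grip_width": finger opening in mm.
Only numpy, scipy, OpenCV 4.12 (cv2) and the standard library are available. Lean on these libraries where they do the work, as an engineer would, in place of code of your own. Each camera call takes 0.05 s, during which the arm holds its last target.

### The job

Move the four paper-craft tools from their coloured rests into the grey kit tray, keeping the order of the row: the tool lying leftmost as seen from the robot (the robot's own left) goes into the lane next to the tray's red tag, the next one into the next lane, and so on to the far end, so depending on where the red tag is the row comes out the same way round or reversed. Lay each tool down along its lane so that it rests level in the notches of both white ribs, and leave it lying there.

Things in the scene. Friction and masses are not known exactly. Their poses are not given: they have to be found in the camera images.
- spatula_mid (a point): spatula: loose hand tool 154 long, 40 to 85 g. Blue handle, 18 x 18 mm square section, 126 long; at its +x end a flat steel blade 26 wide. Point: the tool's centre, mid-length and mid-height, near the balance point, bare handle 40 mm either side. x along the tool to the head, z up. At the start it lies level in its rest, this point 35 mm above the rest's origin.
- brush_mid (a point): brush: loose hand tool 154 long, 40 to 85 g. Yellow handle, 18 x 18 mm square section, 126 long; at its +x end a broad steel ferrule and sand-coloured bristle block 26 wide. Point: the tool's centre, mid-length and mid-height, near the balance point, bare handle 40 mm either side. x along the tool to the head, z up. At the start it lies level in its rest, this point 35 mm above the rest's origin.
- roller_mid (a point): roller: loose hand tool 154 long, 40 to 85 g. Green handle, 18 x 18 mm square section, 126 long; at its +x end a small black rubber roller across the end, 36 wide with its fork. Point: the tool's centre, mid-length and mid-height, near the balance point, bare handle 40 mm either side. x along the tool to the head, z up. At the start it lies level in its rest, this point 35 mm above the rest's origin.
- folder_mid (a point): folder: loose hand tool 154 long, 40 to 85 g. Black handle, 18 x 18 mm square section, 126 long; at its +x end a narrow white creasing point 16 wide (a paper folder). Point: the tool's centre, mid-length and mid-height, near the balance point, bare handle 40 mm either side. x along the tool to the head, z up. At the start it lies level in its rest, this point 35 mm above the rest's origin.
- rest_spatula: fixed rest (blue base, white saddles) holding the spatula at the start, 104 (x, along the tool) x 40; origin: centre of its underside, 12 mm above the table. Two saddles 76 mm apart carry the tool; between them only a 6 mm base plate. The four rests form a row along y, 66 mm apart, same yaw, order varies; +y is the robot's left.
- rest_brush: fixed rest (yellow base, white saddles) holding the brush at the start, 104 (x, along the tool) x 40; origin: centre of its underside, 12 mm above the table. Two saddles 76 mm apart carry the tool; between them only a 6 mm base plate. The four rests form a row along y, 66 mm apart, same yaw, order varies; +y is the robot's left.
- rest_roller: fixed rest (green base, white saddles) holding the roller at the start, 104 (x, along the tool) x 40; origin: centre of its underside, 12 mm above the table. Two saddles 76 mm apart carry the tool; between them only a 6 mm base plate. The four rests form a row along y, 66 mm apart, same yaw, order varies; +y is the robot's left.
- rest_folder: fixed rest (black base, white saddles) holding the folder at the start, 104 (x, along the tool) x 40; origin: centre of its underside, 12 mm above the table. Two saddles 76 mm apart carry the tool; between them only a 6 mm base plate. The four rests form a row along y, 66 mm apart, same yaw, order varies; +y is the robot's left.
- tray: fixed grey tray 192 (x) x 316 (y), floor 5 thick, x-end walls 28 high, y-end lips 10; origin: centre of underside, on the table. White notched ribs (10 thick) at x = -38, +38 make 4 lanes along x, centres y = +99, +33, -33, -99. Notches 30 wide, bottoms 22 and teeth 36 above the origin: a tool in its lane has its centre 31 above the origin. Inside length 184.
- red_tag: fixed red tag, 56 (x) x 16 (y) x 10 mm, at one y end of the tray, marking the first lane's end (a white tag is at the other end). Origin: centre of its underside, in the tray's frame at x = 0, y = +150 or -150 mm depending on the start. Lane centres are 51, 117, 183, 249 mm from it.
Not all that is in view belongs to the job. What is shaped like the part that bears brush_mid but orange or pink is not meant.

How it is judged (in metres and radians):
At the end, for the whole second after the job is handed in: All four tools rest in the tray, one per lane: in their rests' order from the robot's left they are 51, 117, 183, 249 mm (+-12) from the red tag; centres within 18 mm of mid-tray lengthwise, 24 to 38 mm above its underside (in both notches), within 0.2 rad of the lane, either way round (x of spatula_mid in the frame of tray between -0.018 and 0.018 m and z of spatula_mid in the frame of tray between 0.024 and 0.038 m and angle between the x axis of each of spatula_mid, brush_mid, roller_mid, folder_mid and the x axis of tray, either way round below 0.2 rad and linear speed of each of spatula, brush, roller, folder below 0.02 m/s and x of brush_mid in the frame of tray between -0.018 and 0.018 m and z of brush_mid in the frame of tray between 0.024 and 0.038 m and x of roller_mid in the frame of tray between -0.018 and 0.018 m and z of roller_mid in the frame of tray between 0.024 and 0.038 m and x of folder_mid in the frame of tray between -0.018 and 0.018 m and z of folder_mid in the frame of tray between 0.024 and 0.038 m and ((y of rest_brush in the frame of rest_spatula below 0 m and y of rest_roller in the frame of rest_brush below 0 m and y of rest_folder in the frame of rest_roller below 0 m and horizontal distance between spatula_mid and red_tag between 0.039 and 0.063 m and horizontal distance between brush_mid and red_tag between 0.105 and 0.129 m and horizontal distance between roller_mid and red_tag between 0.171 and 0.195 m and horizontal distance between folder_mid and red_tag between 0.237 and 0.261 m) or (y of rest_brush in the frame of rest_spatula below 0 m and y of rest_folder in the frame of rest_brush below 0 m and y of rest_roller in the frame of rest_folder below 0 m and horizontal distance between spatula_mid and red_tag between 0.039 and 0.063 m and horizontal distance between brush_mid and red_tag between 0.105 and 0.129 m and horizontal distance between folder_mid and red_tag between 0.171 and 0.195 m and horizontal distance between roller_mid and red_tag between 0.237 and 0.261 m) or (y of rest_roller in the frame of rest_spatula below 0 m and y of rest_brush in the frame of rest_roller below 0 m and y of rest_folder in the frame of rest_brush below 0 m and horizontal distance between spatula_mid and red_tag between 0.039 and 0.063 m and horizontal distance between roller_mid and red_tag between 0.105 and 0.129 m and horizontal distance between brush_mid and red_tag between 0.171 and 0.195 m and horizontal distance between folder_mid and red_tag between 0.237 and 0.261 m) or (y of rest_roller in the frame of rest_spatula below 0 m and y of rest_folder in the frame of rest_roller below 0 m and y of rest_brush in the frame of rest_folder below 0 m and horizontal distance between spatula_mid and red_tag between 0.039 and 0.063 m and horizontal distance between roller_mid and red_tag between 0.105 and 0.129 m and horizontal distance between folder_mid and red_tag between 0.171 and 0.195 m and horizontal distance between brush_mid and red_tag between 0.237 and 0.261 m) or (y of rest_folder in the frame of rest_spatula below 0 m and y of rest_brush in the frame of rest_folder below 0 m and y of rest_roller in the frame of rest_brush below 0 m and horizontal distance between spatula_mid and red_tag between 0.039 and 0.063 m and horizontal distance between folder_mid and red_tag between 0.105 and 0.129 m and horizontal distance between brush_mid and red_tag between 0.171 and 0.195 m and horizontal distance between roller_mid and red_tag between 0.237 and 0.261 m) or (y of rest_folder in the frame of rest_spatula below 0 m and y of rest_roller in the frame of rest_folder below 0 m and y of rest_brush in the frame of rest_roller below 0 m and horizontal distance between spatula_mid and red_tag between 0.039 and 0.063 m and horizontal distance between folder_mid and red_tag between 0.105 and 0.129 m and horizontal distance between roller_mid and red_tag between 0.171 and 0.195 m and horizontal distance between brush_mid and red_tag between 0.237 and 0.261 m) or (y of rest_spatula in the frame of rest_brush below 0 m and y of rest_roller in the frame of rest_spatula below 0 m and y of rest_folder in the frame of rest_roller below 0 m and horizontal distance between brush_mid and red_tag between 0.039 and 0.063 m and horizontal distance between spatula_mid and red_tag between 0.105 and 0.129 m and horizontal distance between roller_mid and red_tag between 0.171 and 0.195 m and horizontal distance between folder_mid and red_tag between 0.237 and 0.261 m) or (y of rest_spatula in the frame of rest_brush below 0 m and y of rest_folder in the frame of rest_spatula below 0 m and y of rest_roller in the frame of rest_folder below 0 m and horizontal distance between brush_mid and red_tag between 0.039 and 0.063 m and horizontal distance between spatula_mid and red_tag between 0.105 and 0.129 m and horizontal distance between folder_mid and red_tag between 0.171 and 0.195 m and horizontal distance between roller_mid and red_tag between 0.237 and 0.261 m) or (y of rest_roller in the frame of rest_brush below 0 m and y of rest_spatula in the frame of rest_roller below 0 m and y of rest_folder in the frame of rest_spatula below 0 m and horizontal distance between brush_mid and red_tag between 0.039 and 0.063 m and horizontal distance between roller_mid and red_tag between 0.105 and 0.129 m and horizontal distance between spatula_mid and red_tag between 0.171 and 0.195 m and horizontal distance between folder_mid and red_tag between 0.237 and 0.261 m) or (y of rest_roller in the frame of rest_brush below 0 m and y of rest_folder in the frame of rest_roller below 0 m and y of rest_spatula in the frame of rest_folder below 0 m and horizontal distance between brush_mid and red_tag between 0.039 and 0.063 m and horizontal distance between roller_mid and red_tag between 0.105 and 0.129 m and horizontal distance between folder_mid and red_tag between 0.171 and 0.195 m and horizontal distance between spatula_mid and red_tag between 0.237 and 0.261 m) or (y of rest_folder in the frame of rest_brush below 0 m and y of rest_spatula in the frame of rest_folder below 0 m and y of rest_roller in the frame of rest_spatula below 0 m and horizontal distance between brush_mid and red_tag between 0.039 and 0.063 m and horizontal distance between folder_mid and red_tag between 0.105 and 0.129 m and horizontal distance between spatula_mid and red_tag between 0.171 and 0.195 m and horizontal distance between roller_mid and red_tag between 0.237 and 0.261 m) or (y of rest_folder in the frame of rest_brush below 0 m and y of rest_roller in the frame of rest_folder below 0 m and y of rest_spatula in the frame of rest_roller below 0 m and horizontal distance between brush_mid and red_tag between 0.039 and 0.063 m and horizontal distance between folder_mid and red_tag between 0.105 and 0.129 m and horizontal distance between roller_mid and red_tag between 0.171 and 0.195 m and horizontal distance between spatula_mid and red_tag between 0.237 and 0.261 m) or (y of rest_spatula in the frame of rest_roller below 0 m and y of rest_brush in the frame of rest_spatula below 0 m and y of rest_folder in the frame of rest_brush below 0 m and horizontal distance between roller_mid and red_tag between 0.039 and 0.063 m and horizontal distance between spatula_mid and red_tag between 0.105 and 0.129 m and horizontal distance between brush_mid and red_tag between 0.171 and 0.195 m and horizontal distance between folder_mid and red_tag between 0.237 and 0.261 m) or (y of rest_spatula in the frame of rest_roller below 0 m and y of rest_folder in the frame of rest_spatula below 0 m and y of rest_brush in the frame of rest_folder below 0 m and horizontal distance between roller_mid and red_tag between 0.039 and 0.063 m and horizontal distance between spatula_mid and red_tag between 0.105 and 0.129 m and horizontal distance between folder_mid and red_tag between 0.171 and 0.195 m and horizontal distance between brush_mid and red_tag between 0.237 and 0.261 m) or (y of rest_brush in the frame of rest_roller below 0 m and y of rest_spatula in the frame of rest_brush below 0 m and y of rest_folder in the frame of rest_spatula below 0 m and horizontal distance between roller_mid and red_tag between 0.039 and 0.063 m and horizontal distance between brush_mid and red_tag between 0.105 and 0.129 m and horizontal distance between spatula_mid and red_tag between 0.171 and 0.195 m and horizontal distance between folder_mid and red_tag between 0.237 and 0.261 m) or (y of rest_brush in the frame of rest_roller below 0 m and y of rest_folder in the frame of rest_brush below 0 m and y of rest_spatula in the frame of rest_folder below 0 m and horizontal distance between roller_mid and red_tag between 0.039 and 0.063 m and horizontal distance between brush_mid and red_tag between 0.105 and 0.129 m and horizontal distance between folder_mid and red_tag between 0.171 and 0.195 m and horizontal distance between spatula_mid and red_tag between 0.237 and 0.261 m) or (y of rest_folder in the frame of rest_roller below 0 m and y of rest_spatula in the frame of rest_folder below 0 m and y of rest_brush in the frame of rest_spatula below 0 m and horizontal distance between roller_mid and red_tag between 0.039 and 0.063 m and horizontal distance between folder_mid and red_tag between 0.105 and 0.129 m and horizontal distance between spatula_mid and red_tag between 0.171 and 0.195 m and horizontal distance between brush_mid and red_tag between 0.237 and 0.261 m) or (y of rest_folder in the frame of rest_roller below 0 m and y of rest_brush in the frame of rest_folder below 0 m and y of rest_spatula in the frame of rest_brush below 0 m and horizontal distance between roller_mid and red_tag between 0.039 and 0.063 m and horizontal distance between folder_mid and red_tag between 0.105 and 0.129 m and horizontal distance between brush_mid and red_tag between 0.171 and 0.195 m and horizontal distance between spatula_mid and red_tag between 0.237 and 0.261 m) or (y of rest_spatula in the frame of rest_folder below 0 m and y of rest_brush in the frame of rest_spatula below 0 m and y of rest_roller in the frame of rest_brush below 0 m and horizontal distance between folder_mid and red_tag between 0.039 and 0.063 m and horizontal distance between spatula_mid and red_tag between 0.105 and 0.129 m and horizontal distance between brush_mid and red_tag between 0.171 and 0.195 m and horizontal distance between roller_mid and red_tag between 0.237 and 0.261 m) or (y of rest_spatula in the frame of rest_folder below 0 m and y of rest_roller in the frame of rest_spatula below 0 m and y of rest_brush in the frame of rest_roller below 0 m and horizontal distance between folder_mid and red_tag between 0.039 and 0.063 m and horizontal distance between spatula_mid and red_tag between 0.105 and 0.129 m and horizontal distance between roller_mid and red_tag between 0.171 and 0.195 m and horizontal distance between brush_mid and red_tag between 0.237 and 0.261 m) or (y of rest_brush in the frame of rest_folder below 0 m and y of rest_spatula in the frame of rest_brush below 0 m and y of rest_roller in the frame of rest_spatula below 0 m and horizontal distance between folder_mid and red_tag between 0.039 and 0.063 m and horizontal distance between brush_mid and red_tag between 0.105 and 0.129 m and horizontal distance between spatula_mid and red_tag between 0.171 and 0.195 m and horizontal distance between roller_mid and red_tag between 0.237 and 0.261 m) or (y of rest_brush in the frame of rest_folder below 0 m and y of rest_roller in the frame of rest_brush below 0 m and y of rest_spatula in the frame of rest_roller below 0 m and horizontal distance between folder_mid and red_tag between 0.039 and 0.063 m and horizontal distance between brush_mid and red_tag between 0.105 and 0.129 m and horizontal distance between roller_mid and red_tag between 0.171 and 0.195 m and horizontal distance between spatula_mid and red_tag between 0.237 and 0.261 m) or (y of rest_roller in the frame of rest_folder below 0 m and y of rest_spatula in the frame of rest_roller below 0 m and y of rest_brush in the frame of rest_spatula below 0 m and horizontal distance between folder_mid and red_tag between 0.039 and 0.063 m and horizontal distance between roller_mid and red_tag between 0.105 and 0.129 m and horizontal distance between spatula_mid and red_tag between 0.171 and 0.195 m and horizontal distance between brush_mid and red_tag between 0.237 and 0.261 m) or (y of rest_roller in the frame of rest_folder below 0 m and y of rest_brush in the frame of rest_roller below 0 m and y of rest_spatula in the frame of rest_brush below 0 m and horizontal distance between folder_mid and red_tag between 0.039 and 0.063 m and horizontal distance between roller_mid and red_tag between 0.105 and 0.129 m and horizontal distance between brush_mid and red_tag between 0.171 and 0.195 m and horizontal distance between spatula_mid and red_tag between 0.237 and 0.261 m))); the robot touches nothing.
It also fails if it takes over 109 s, if anything falls off the work surface, if the arm or the gripper's body presses on something with over 40 N, if the wrist force passes 120 N, or if a joint passes its speed limit or range.

## Working session

There is one attempt and no reset: what is moved stays moved. The work goes in short steps, Python scripts to look and compute and a shell command to move; the robot and the scene stay as the last step left them, time stands still between calls to the robot, and variables do not carry over. Pictures are saved under pics/ and viewed, and the job is handed in when it is done.

```bash
mkdir -p pics; ls
python3 - <<'E'
from plant import *
import cv2,numpy as np
o=get_obs();print({k:np.round(v,3).tolist() for k,v in o.items()})
for n in["scene","side","wrist"]:
    c=capture(n);cv2.imwrite(f"pics/{n}0.png",c["img"][:,:,::-1]);print(n,c["vertical_fov"],c["cx"],c["cy"],c["distortion"],np.round(c["world_from_camera"],3).tolist())
    W=np.array(c["world_from_camera"])
    for l in["spatula_mid","brush_mid","roller_mid","folder_mid","rest_spatula","rest_brush","rest_roller","rest_folder","tray","red_tag"]:
        r=spot_point(n,l)
        for d in r[:3]: print(l,round(d["score"],2),np.round((W@np.r_[d["position"],1])[:3],1))
E
```

```text
pics
{'time': 0.0, 'joint_positions': [0.991, 0.343, 1.525, 0.0, 1.275, -0.146], 'dq': [0.0, 0.001, 0.0, 0.001, -0.001, 0.002], 'tau': [0.001, -43.124, -24.422, 0.072, 0.056, -0.0], 'tool_pos': [220.411, 476.025, 220.038], 'tcp_rot': [-3.141, 0.002, 1.137], 'contact_force': [-0.106, 0.36, 0.014], 'moment': [-0.003, 0.018, -0.002], 'grip_width': 91.602}
scene 48.031729278152184 317.01171308756625 201.7500231291845 [-0.12968023  0.          0.          0.          0.        ] [[0.252, -0.547, 0.799, 1278.848], [0.968, 0.137, -0.211, -165.015], [0.006, 0.826, 0.564, 680.223], [0.0, 0.0, 0.0, 1.0]]
spatula_mid 0.76 [601.9 237.2  46.2]
spatula_mid 0.62 [599.5 237.    8.8]
brush_mid 0.86 [592.9 170.7  43.7]
brush_mid 0.82 [551.7 482.2   9.1]
brush_mid 0.69 [180.8 307.4  11.3]
roller_mid 0.56 [583.9 108.1  45.8]
folder_mid 0.94 [599.5 303.3  45.8]
rest_spatula 0.62 [599.1 236.2   7.1]
rest_brush 0.97 [591.5 171.9   9.5]
rest_roller 0.74 [586.  103.5   9.3]
rest_folder 0.66 [611.9 304.7  11.3]
tray 0.85 [ 528.2 -214.3    3. ]
red_tag 0.63 [ 529.8 -361.6    8.1]
red_tag 0.42 [583.1 106.6  45.
[... 436 characters left out ...]
22 [590.8 105.2  12.6]
folder_mid 0.51 [599.5 305.8  50.5]
rest_spatula 0.7 [607.7 237.2  11.1]
rest_spatula 0.37 [609.6 305.2  13.8]
rest_spatula 0.36 [602.  306.9  48.8]
rest_brush 0.73 [589.3 171.   11.5]
rest_roller 0.68 [591.8 105.6  10.1]
rest_roller 0.27 [602.2 303.9  50.6]
rest_folder 0.57 [605.9 303.1  15.2]
rest_folder 0.32 [596.2 177.   50.9]
tray 0.7 [ 531.  -214.9    3.2]
red_tag 0.77 [ 537.5 -367.6    7.9]
wrist 69.42530462716364 322.5559657651864 202.17279252900778 [-0.01800402  0.          0.          0.          0.        ] [[0.42, -0.878, -0.228, 158.845], [0.907, 0.407, 0.105, 503.981], [0.0, -0.251, 0.968, 384.752], [0.0, 0.0, 0.0, 1.0]]
brush_mid 0.73 [369.3 378.3  12.6]
```

View pics/scene0.png

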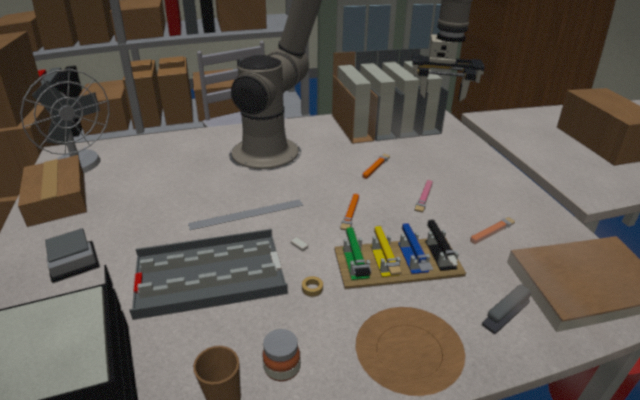

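View pics/side0.png

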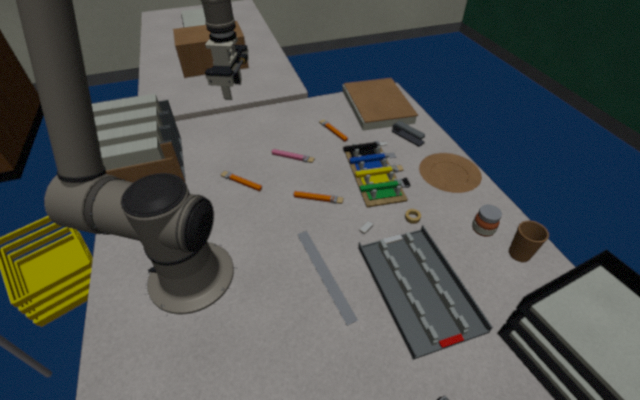

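View pics/wrist0.png

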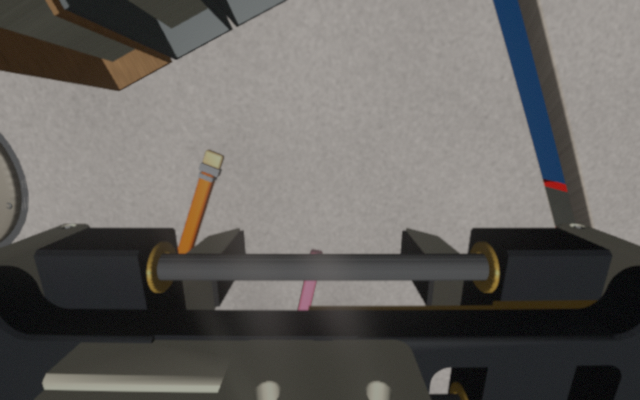

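```bash
cat > h.py <<'E'
from plant import *
import cv2,numpy as np
def cam(n):
    c=capture(n);h=c["img"].shape[0];f=h/2/np.tan(np.radians(c["vertical_fov"])/2)
    c["K"]=np.array([[f,0,c["cx"]],[0,f,c["cy"]],[0,0,1]]);c["W"]=np.array(c["world_from_camera"]);c["D"]=np.array(c["distortion"],float);return c
def proj(c,P):
    P=np.atleast_2d(P).astype(float);Q=(np.linalg.inv(c["W"])@np.c_[P,np.ones(len(P))].T).T[:,:3]*[1,-1,-1]
    return cv2.projectPoints(Q,np.zeros(3),np.zeros(3),c["K"],c["D"])[0][:,0]
def ortho(c,x0,x1,y0,y1,z,s):
    # picture: up = +x (ahead), left = +y ; s px/mm
    xs=np.arange(x1,x0,-1/s);ys=np.arange(y1,y0,-1/s);X,Y=np.meshgrid(xs,ys,indexing='ij')
    p=proj(c,np.c_[X.ravel(),Y.ravel(),np.full(X.size,z)]).astype(np.float32).reshape(X.shape+(2,))
    return cv2.remap(c["img"],p[...,0],p[...,1],cv2.INTER_CUBIC)[:,:,::-1]
E
python3 - <<'E'
from h import *
for n in["scene","side"]:
    c=cam(n)
    im=ortho(c,500,690,60,360,56,2.6)
    im=np.ascontiguousarray(im)
    for y in range(360,60,-50): cv2.line(im,(int((360-y)*2.6),0),(int((360-y)*2.6),6),(255,0,255),1)
    for x in range(690,500,-50): cv2.line(im,(0,int((690-x)*2.6)),(6,int((690-x)*2.6)),(255,0,255),1)
    cv2.imwrite(f"pics/{n}_rest_o.png",im)
    im=ortho(c,420,640,-390,-40,36,2.2);cv2.imwrite(f"pics/{n}_tray_o.png",im)
E
```

```text
(no output)
```

View pics/scene_rest_o.png

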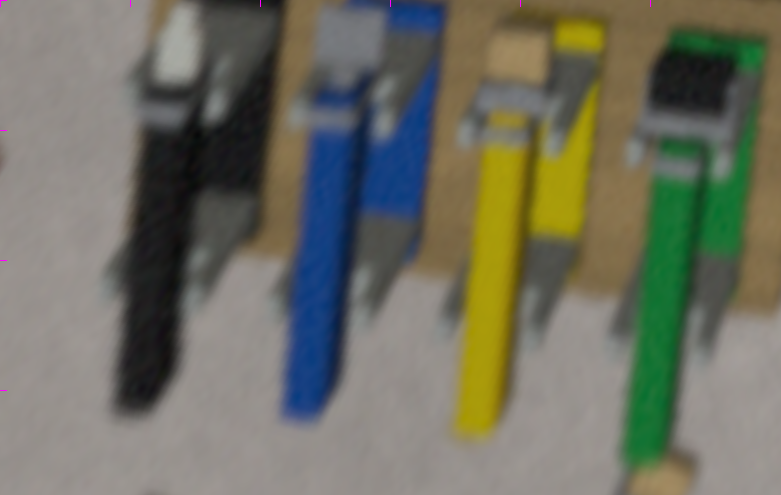

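View pics/side_rest_o.png

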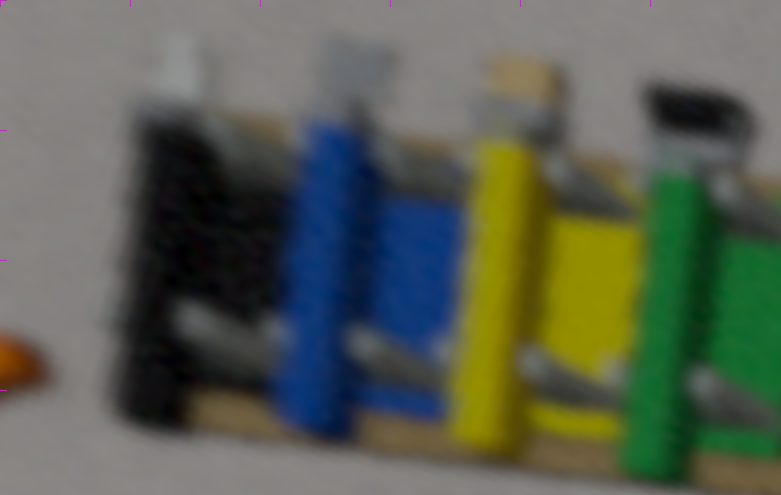

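View pics/scene_tray_o.png

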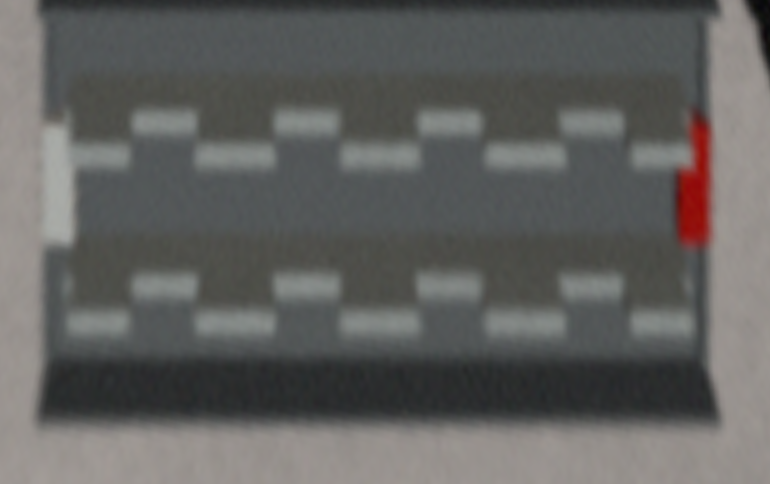

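View pics/side_tray_o.png

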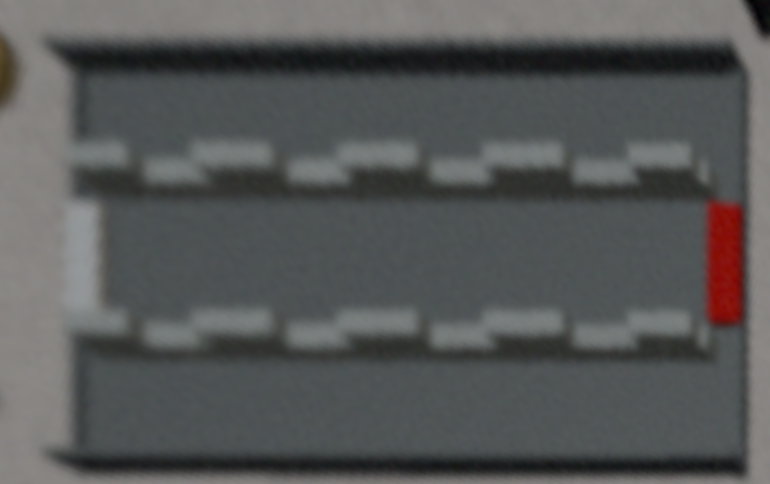

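Confusables in the scene image:
- **Brush:** the orange brushes at (351,210), (376,165) and (492,229) and the pink one at (425,194) are look-alikes. The one meant is the yellow tool on the wooden board at (386,250).
- **Folder:** it is the black-handled tool at (440,243) with the white tip. The grey stapler at (507,305) is not it.
- **Spatula and roller:** spatula blue at (414,247), roller green at (356,252).
- **Tray end:** the red tag is at (138,283) and the white tag at (277,260).

The close ortho crops confirm the row from the robot's left is folder, spatula, brush, roller, with the rest yaw about -0.105. The red tag is at the tray's -y end. The tray centre is about (531,-213) with yaw about 0.

Next I move above the folder.

```bash
python3 -m handwheel '{"translation":[[0.323,-0.145,0],[0.323,-0.145,0],[0.323,-0.145,0],[0.323,-0.145,0],[0.323,-0.145,0],[0.323,-0.145,0],[0.323,-0.145,0],[0.323,-0.145,-0.1]],"twist":[0.1,0.1,0.01,0,0,0,0,0]}' 133
python3 - <<'E'
from h import *
c=cam("wrist");cv2.imwrite("pics/wrist1.png",c["img"][:,:,::-1])
W=c["W"];print(np.round(W,2).tolist())
for l in["folder_mid","spatula_mid","brush_mid","rest_folder","rest_spatula"]:
    for d in spot_point("wrist",l)[:2]: print(l,round(d["score"],2),np.round((W@np.r_[d["position"],1])[:3],1))
E
```

```text
time: 2.75
tool_pos: [616.9, 298.6, 207.5]
tcp_rot: [3.139, -0.004, 1.485]
contact_force: [-0.0, 1.1, -0.0]
grip_width: 44.1
[[0.09, -0.96, -0.25, 548.58], [1.0, 0.08, 0.02, 303.03], [0.0, -0.25, 0.97, 371.35], [0.0, 0.0, 0.0, 1.0]]
folder_mid 0.71 [601.8 306.4  41.2]
folder_mid 0.61 [584.4 108.2  11.5]
spatula_mid 0.63 [602.3 241.2  49.9]
brush_mid 0.65 [592.1 172.9  46.3]
brush_mid 0.63 [550.  478.6  11.4]
rest_folder 0.85 [611.7 304.1  12.3]
rest_spatula 0.87 [602.6 235.7  12.2]
rest_spatula 0.6 [582.5 110.1  12.3]
```

View pics/wrist1.png

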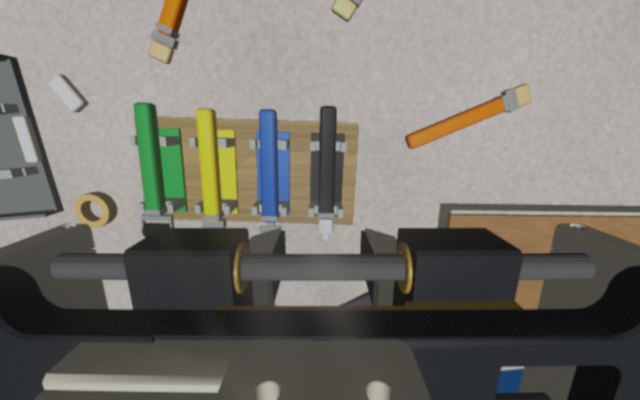

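Run:
```python
from h import *
c=cam("wrist")
im=np.ascontiguousarray(ortho(c,500,690,60,360,56,2.6))
cv2.imwrite("pics/w1_rest_o.png",im)
```

```text
(no output)
```

View pics/w1_rest_o.png

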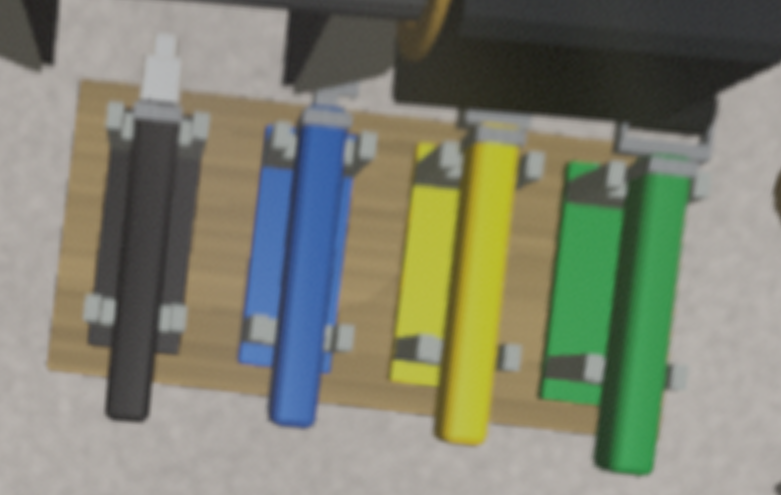

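Sharp view: the folder's tail is at (128,415) and its handle axis has yaw about -0.102, which puts its centre at about (607,303), consistent with the row model. I'm correcting xy and going down.

```bash
python3 -m handwheel '{"translation":[[-0.04,0.015,-0.1],[-0.02,0.01,-0.2],[0,0,-0.2],[0,0,-0.2],[0,0,-0.07],[0,0,-0.03],[0,0,0],[0,0,0]],"twist":[-0.01,0,0,0,0,0,0,0]}' 133
```

```text
time: 4.1
tool_pos: [601.4, 312.2, 95.2]
tcp_rot: [3.127, -0.011, 1.482]
contact_force: [-0.4, -0.3, 0.8]
grip_width: 43.8
```

```bash
python3 -m handwheel '{"translation":[[0.025,-0.045,0],[0.012,-0.015,0],[0,0,-0.05],[0,0,-0.05],[0,0,-0.05],[0,0,0],[0,0,0],[0,0,0]],"twist":[-0.008,0,0,0,0,0,0,0]}' 133
```

```text
time: 5.1
tool_pos: [607.8, 302.3, 71.8]
tcp_rot: [3.126, -0.011, 1.468]
contact_force: [-0.2, 0.6, 0.2]
grip_width: 43.9
```

```bash
python3 -m handwheel '{"translation":[[0,0,-0.06],[0,0,-0.05],[0,0,-0.03],[0,0,-0.005],[0,0,0],[0,0,0],[0,0,0],[0,0,0]],"twist":[0,0,0,0,0,0,0,0]}' 133; python3 -m handwheel '{"translation":[[0,0,0],[0,0,0],[0,0,0],[0,0,0],[0,0,0],[0,0,0.1],[0,0,0.15],[0,0,0.15]],"twist":[0,0,0,0,0,0,0,0]}' 255
```

```text
time: 6.1
tool_pos: [608.1, 302.5, 49.1]
tcp_rot: [3.125, -0.012, 1.468]
contact_force: [-0.1, -0.2, -0.5]
grip_width: 44.2
time: 7.1
tool_pos: [608.0, 302.0, 114.8]
tcp_rot: [3.125, -0.011, 1.468]
contact_force: [0.3, 0.4, 0.5]
grip_width: 0.4
```

Run:
```python
from h import *
c=cam("wrist");cv2.imwrite("pics/wrist2.png",c["img"][:,:,::-1])
c=cam("scene");cv2.imwrite("pics/scene2.png",cv2.resize(c["img"][170:330,290:510,::-1],None,fx=3.4,fy=3.4,interpolation=2))
c=cam("side");cv2.imwrite("pics/side2.png",cv2.resize(c["img"][90:230,280:480,::-1],None,fx=3.8,fy=3.8,interpolation=2))
```

```text
(no output)
```

View pics/wrist2.png

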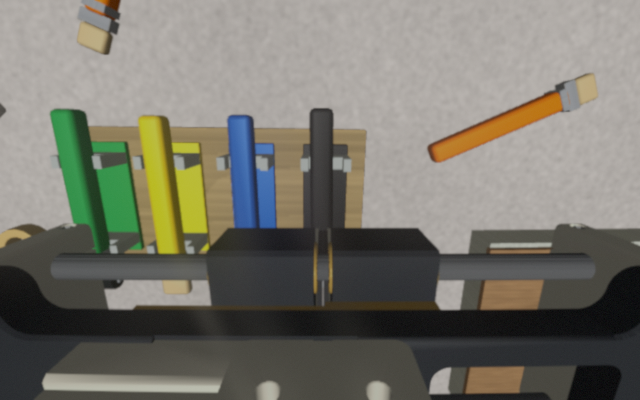

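View pics/scene2.png

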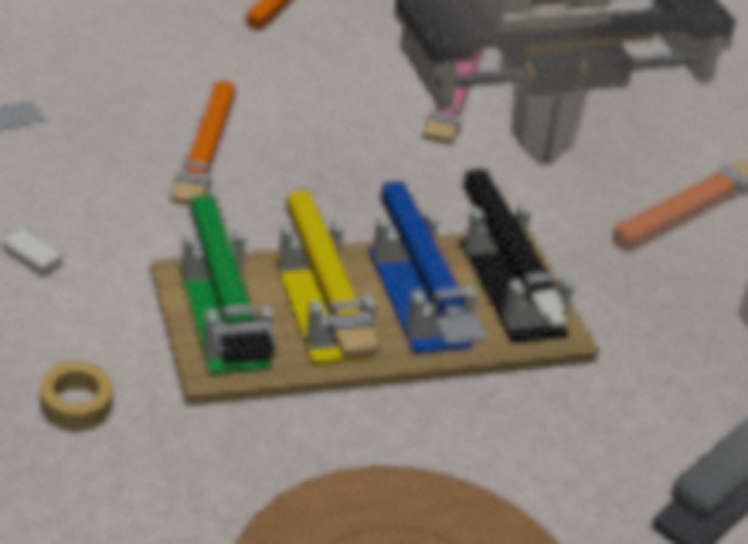

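View pics/side2.png

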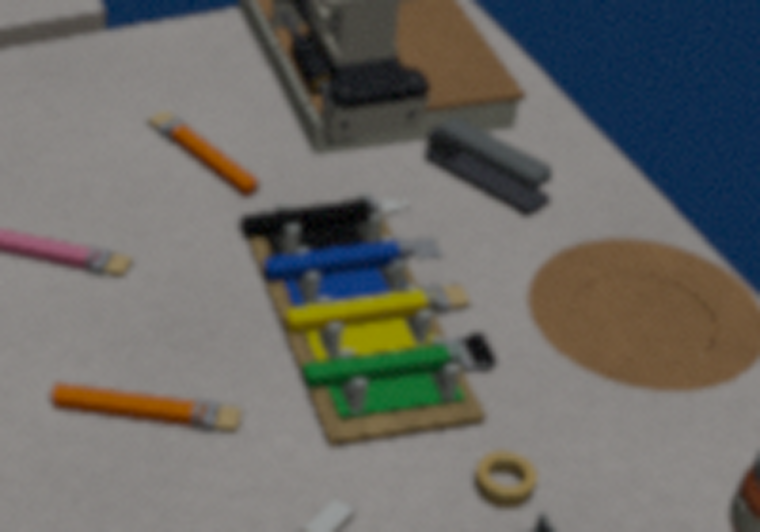

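The grip read 0.4 mm, so I lifted before the slow fingers had closed. The folder still lies undisturbed in its rest: black at (520,240) in the scene crop and (320,170) in the wrist view. I'm opening again, descending, and closing for a full call this time.

```bash
python3 -m handwheel '{"translation":[[0,0,0],[0,0,0],[0,0,0],[0,0,0],[0,0,0],[0,0,-0.1],[0,0,0],[0,0,0]],"twist":[0,0,0,0,0,0,0,0]}' 133
```

```text
time: 8.25
tool_pos: [606.9, 301.7, 94.7]
tcp_rot: [3.128, -0.009, 1.468]
contact_force: [0.1, -0.3, -0.1]
grip_width: 44.0
```

```bash
python3 -m handwheel '{"translation":[[0.005,0.005,-0.08],[0,0,-0.1],[0,0,-0.07],[0,0,-0.04],[0,0,-0.01],[0,0,0],[0,0,0],[0,0,0]],"twist":[0,0,0,0,0,0,0,0]}' 133; python3 -m handwheel '{"translation":[[0,0,0],[0,0,0],[0,0,0],[0,0,0],[0,0,0],[0,0,0],[0,0,0],[0,0,0]],"twist":[0,0,0,0,0,0,0,0]}' 255
```

```text
time: 9.25
tool_pos: [607.8, 302.5, 46.6]
tcp_rot: [3.128, -0.01, 1.468]
contact_force: [-0.5, -0.1, 1.7]
grip_width: 44.0
time: 10.25
tool_pos: [608.1, 302.6, 47.2]
tcp_rot: [3.127, -0.01, 1.468]
contact_force: [-0.6, 0.2, 0.6]
grip_width: 17.1
```

Grip is 17.1 mm, so the folder is held. I'm lifting it and carrying it to the lane at y=-312.

```bash
python3 -m handwheel '{"translation":[[0,0,0.2],[0,0,0.3],[-0.05,-0.2,0.05],[-0.1,-0.3,0],[-0.1,-0.4,0],[-0.1,-0.4,0],[-0.1,-0.4,0],[-0.06,-0.4,0]],"twist":[0,0,0,0.03,0.03,0,0,0]}' 255
```

```text
time: 11.25
tool_pos: [528.4, -16.0, 131.2]
tcp_rot: [3.125, -0.009, 1.573]
contact_force: [1.3, 0.0, -0.5]
grip_width: 16.8
```

```bash
python3 -m handwheel '{"translation":[[0.01,-0.4,0],[0.01,-0.4,0],[0,-0.4,0],[0,-0.35,0],[0,-0.2,-0.1],[0,-0.08,-0.1],[0,-0.03,0],[0,0,0]],"twist":[0,0,0,0,0,0,0,0]}' 255
```

```text
time: 12.25
tool_pos: [529.0, -306.7, 100.8]
tcp_rot: [3.123, -0.009, 1.569]
contact_force: [0.1, -0.2, -0.5]
grip_width: 17.1
```

Checking the tool against the lane with the cameras before lowering.

Run:
```python
from h import *
c=cam("wrist");cv2.imwrite("pics/wrist3.png",c["img"][:,:,::-1]);cw=c
c=cam("side");cv2.imwrite("pics/side3.png",cv2.resize(c["img"][210:370,330:510,::-1],None,fx=3.6,fy=3.6,interpolation=2))
for n,c in(("wrist",cw),("side",c)):
  for l in["folder_mid","tray","red_tag"]:
    for d in spot_point(n,l)[:2]: print(n,l,round(d["score"],2),np.round((c["W"]@np.r_[d["position"],1])[:3],1))
cv2.imwrite("pics/w3_tray_o.png",ortho(cw,420,640,-390,-40,36,2.2))
print(get_obs()["tool_pos"],get_obs()["time"])
```

```text
wrist folder_mid 0.91 [ 517.8 -305.7   96.5]
wrist tray 0.61 [ 531.5 -213.2   -0. ]
wrist red_tag 0.63 [ 528.  -362.6    5.8]
side folder_mid 0.81 [ 524.2 -304.8  104.4]
side tray 0.57 [ 5.324e+02 -2.133e+02  5.000e-01]
side red_tag 0.7 [ 537.  -368.     7.8]
side red_tag 0.4 [590.8 168.3  14.5]
[ 529.02753858 -307.14697568  100.99465012] 12.65
```

View pics/w3_tray_o.png

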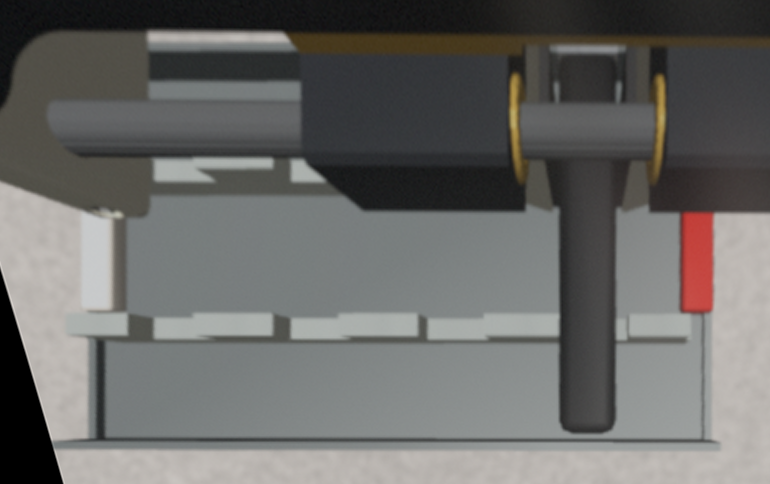

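View pics/side3.png

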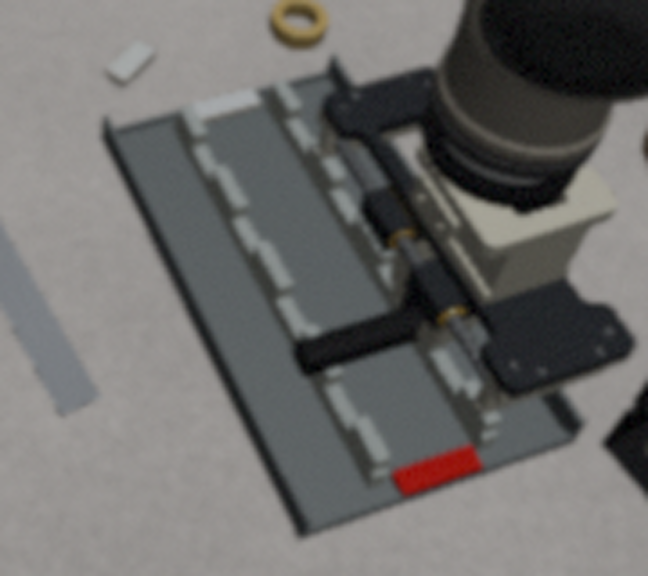

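View pics/wrist3.png

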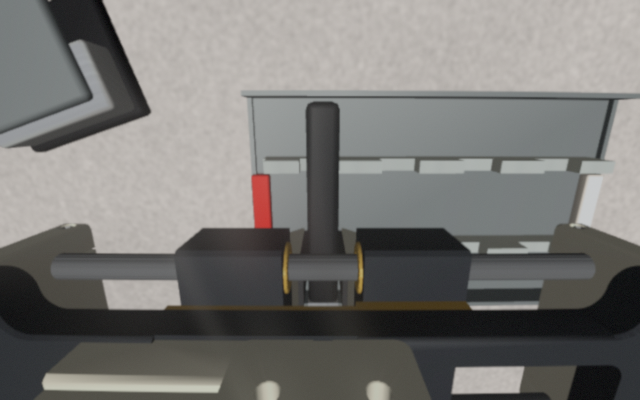

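```bash
cat >> h.py <<'E'
def unproj(c,uv,z):
    q=cv2.undistortPoints(np.array([[uv]],float),c["K"],c["D"])[0,0]
    d=c["W"][:3,:3]@np.array([q[0],-q[1],-1]);o=c["W"][:3,3];return o+d*(z-o[2])/d[2]
E
python3 - <<'E'
from h import *
c=cam("wrist")
for z in(110,92): print(unproj(c,(322,103),z))
E
```

```text
[ 448.86736828 -308.0001382   110.        ]
[ 447.81433047 -307.87643341   92.        ]
```

```bash
python3 -m handwheel '{"translation":[[0.02,-0.015,0],[0.012,-0.01,0],[0,0,-0.08],[0,0,-0.1],[0,0,-0.07],[0,0,-0.03],[0,0,0],[0,0,0]],"twist":[0,0,0,0,0,0,0,0]}' 255
```

```text
time: 13.7
tool_pos: [533.5, -310.9, 54.8]
tcp_rot: [3.124, -0.01, 1.568]
contact_force: [-0.3, 0.1, -0.8]
grip_width: 16.7
```

```bash
python3 -m handwheel '{"translation":[[0,0,-0.04],[0,0,-0.05],[0,0,-0.04],[0,0,-0.02],[0,0,0],[0,0,0],[0,0,0],[0,0,0]],"twist":[0,0,0,0,0,0,0,0]}' 255
```

```text
time: 14.7
tool_pos: [534.0, -311.2, 31.7]
tcp_rot: [3.123, -0.009, 1.568]
contact_force: [-0.6, 1.1, -0.5]
grip_width: 16.6
```

```bash
python3 -m handwheel '{"translation":[[0,0,0],[0,0,0],[0,0,0],[0,0,0],[0,0,0],[0,0,0.05],[0,0,0.15],[0,0,0.25]],"twist":[0,0,0,0,0,0,0,0]}' 166
```

```text
time: 15.7
tool_pos: [532.6, -310.2, 99.0]
tcp_rot: [3.127, -0.012, 1.568]
contact_force: [0.2, -0.2, 0.2]
grip_width: 31.8
```

```bash
python3 -m handwheel '{"translation":[[0,0.1,0.2],[0,0.3,0.1],[0.05,0.4,0],[0.05,0.4,0],[0.05,0.4,0],[0.05,0.4,0],[0.05,0.4,0],[0.05,0.4,0]],"twist":[0,-0.03,-0.03,0,0,0,0,0]}' 133
python3 - <<'E'
from h import *
c=cam("side");cv2.imwrite("pics/side4.png",cv2.resize(c["img"][210:370,330:510,::-1],None,fx=3.6,fy=3.6,interpolation=2))
for l in["folder_mid"]:
    for d in spot_point("side",l)[:2]: print(l,round(d["score"],2),np.round((c["W"]@np.r_[d["position"],1])[:3],1))
E
```

```text
time: 16.7
tool_pos: [580.1, 116.1, 155.2]
tcp_rot: [3.111, -0.007, 1.462]
contact_force: [0.8, -0.3, 0.7]
grip_width: 43.8
folder_mid 0.83 [ 527.4 -310.3   32.4]
```

View pics/side4.png

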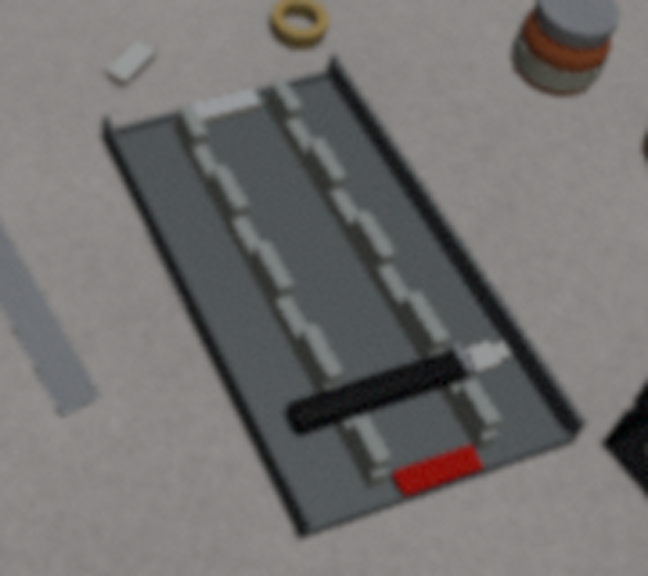

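The side view shows the folder lying in both notches of the lane beside the red tag, at (380,390) in the crop. Next is the spatula.

```bash
python3 -m handwheel '{"translation":[[0.05,0.3,0],[0.04,0.25,0],[0.02,0.15,-0.05],[0,0.05,-0.15],[0,0,-0.15],[0,0,-0.1],[0,0,0],[0,0,0]],"twist":[0,0,0,0,0,0,0,0]}' 133
```

```text
time: 17.8
tool_pos: [597.4, 232.9, 87.0]
tcp_rot: [3.109, -0.007, 1.468]
contact_force: [0.7, -0.1, -0.9]
grip_width: 44.4
```

Run:
```python
from h import *
c=cam("wrist");cv2.imwrite("pics/wrist5.png",c["img"][:,:,::-1]);print(get_obs()["tool_pos"])
```

```text
[597.39965391 232.90443212  87.02744459]
```

View pics/wrist5.png

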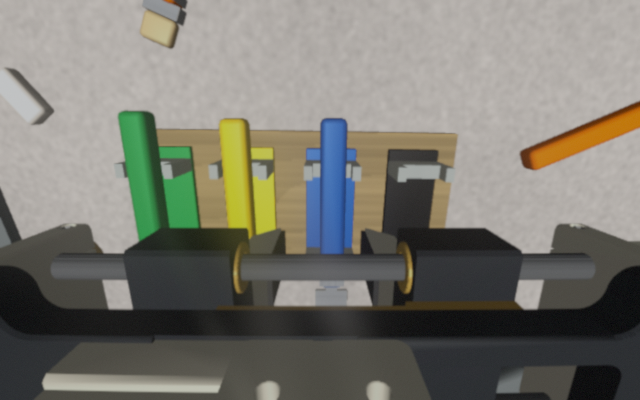

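The spatula (blue) is centred between the fingers, about 4 mm to the +y side, with its tail at (334,121). I'll compute its centre, descend and grip.

```bash
python3 - <<'E'
from h import *
c=cam("wrist")
t=unproj(c,(334,121),56);print(t,t[:2]+77*np.array([np.cos(.103),-np.sin(.103)]))
t=unproj(c,(234,121),56);print(t,t[:2]+77*np.array([np.cos(.103),-np.sin(.103)]))
E
python3 -m handwheel '{"translation":[[0.01,0.02,-0.05],[0,0.008,-0.06],[0,0,-0.07],[0,0,-0.05],[0,0,-0.02],[0,0,-0.005],[0,0,0],[0,0,0]],"twist":[0,0,0,0,0,0,0,0]}' 133
```

```text
[527.55622726 247.03795112  56.        ] [604.14814173 239.12096702]
[520.84503796 183.04814001  56.        ] [597.43695243 175.13115591]
time: 18.9
tool_pos: [599.5, 237.6, 47.2]
tcp_rot: [3.107, -0.008, 1.468]
contact_force: [0.6, 1.0, 0.0]
grip_width: 44.3
```

```bash
python3 -m handwheel '{"translation":[[0,0,0],[0,0,0],[0,0,0],[0,0,0],[0,0,0],[0,0,0],[0,0,0],[0,0,0]],"twist":[0,0,0,0,0,0,0,0]}' 255; python3 -m handwheel '{"translation":[[0,0,0.2],[0,0,0.3],[-0.05,-0.2,0.05],[-0.1,-0.3,0],[-0.1,-0.4,0],[-0.1,-0.4,0],[-0.08,-0.4,0],[0,-0.4,0]],"twist":[0,0,0,0.03,0.03,0,0,0]}' 255
```

```text
time: 19.9
tool_pos: [599.8, 237.8, 47.8]
tcp_rot: [3.106, -0.008, 1.468]
contact_force: [-1.4, -0.2, 0.3]
grip_width: 16.6
time: 20.9
tool_pos: [531.6, -81.5, 131.9]
tcp_rot: [3.105, -0.007, 1.573]
contact_force: [0.7, -0.1, -0.3]
grip_width: 16.5
```

```bash
python3 -m handwheel '{"translation":[[0,-0.35,0],[0,-0.3,0],[0,-0.2,-0.05],[0,-0.1,-0.1],[0,-0.05,-0.05],[0,-0.03,0],[0,0,0],[0,0,0]],"twist":[0,0,0,0,0,0,0,0]}' 255;  python3 - <<'E'
from h import *
c=cam("wrist");cv2.imwrite("pics/wrist6.png",c["img"][:,:,::-1])
for v in(100,105,110,115): print(v,unproj(c,(322,v),get_obs()["tool_pos"][2]+9))
E
```

```text
time: 21.9
tool_pos: [530.4, -242.4, 100.3]
tcp_rot: [3.105, -0.008, 1.57]
contact_force: [0.5, -0.5, -0.5]
grip_width: 16.4
100 [ 448.67830232 -243.34428718  109.3910503 ]
105 [ 451.05516183 -243.34727002  109.3910503 ]
110 [ 453.45305788 -243.35028236  109.3910503 ]
115 [ 455.87235255 -243.35332468  109.3910503 ]
```

View pics/wrist6.png

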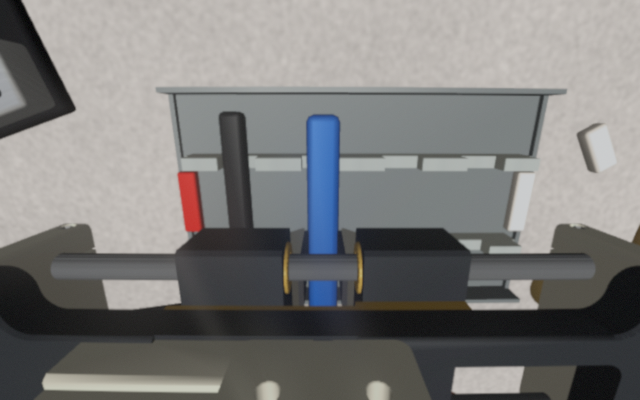

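The spatula's tail is at (322,117), so its centre is about 3 mm ahead of the TCP. I correct for that and lower.

```bash
python3 -m handwheel '{"translation":[[-0.01,-0.012,-0.03],[-0.006,-0.006,-0.08],[0,0,-0.12],[0,0,-0.1],[0,0,-0.06],[0,0,-0.04],[0,0,-0.02],[0,0,0]],"twist":[0,0,0,0,0,0,0,0]}' 255
```

```text
time: 22.95
tool_pos: [528.3, -244.8, 32.2]
tcp_rot: [3.103, -0.007, 1.571]
contact_force: [0.0, 0.6, 0.0]
grip_width: 17.0
```

```bash
python3 -m handwheel '{"translation":[[0,0,0],[0,0,0],[0,0,0],[0,0,0],[0,0,0],[0,0,0.05],[0,0,0.15],[0,0,0.25]],"twist":[0,0,0,0,0,0,0,0]}' 166; python3 -m handwheel '{"translation":[[0,0.1,0.2],[0,0.3,0.1],[0.06,0.4,0],[0.06,0.4,0],[0.06,0.4,0],[0.06,0.4,0],[0.06,0.4,0],[0.06,0.35,0]],"twist":[0,-0.03,-0.03,0,0,0,0,0]}' 133
python3 - <<'E'
from h import *
c=cam("side");cv2.imwrite("pics/side7.png",cv2.resize(c["img"][210:370,330:510,::-1],None,fx=3.6,fy=3.6,interpolation=2))
for l in["folder_mid","spatula_mid"]:
    for d in spot_point("side",l)[:2]: print(l,round(d["score"],2),np.round((c["W"]@np.r_[d["position"],1])[:3],1))
E
```

```text
time: 23.95
tool_pos: [527.0, -244.0, 99.2]
tcp_rot: [3.108, -0.01, 1.571]
contact_force: [1.3, 0.2, 0.1]
grip_width: 32.0
time: 24.95
tool_pos: [583.9, 175.5, 155.2]
tcp_rot: [3.092, -0.006, 1.465]
contact_force: [1.6, -0.3, -0.6]
grip_width: 43.7
folder_mid 0.97 [ 529.4 -311.3   33.6]
folder_mid 0.57 [ 537.1 -365.2    7.5]
spatula_mid 0.84 [ 534.  -243.6   31.7]
```

View pics/side7.png

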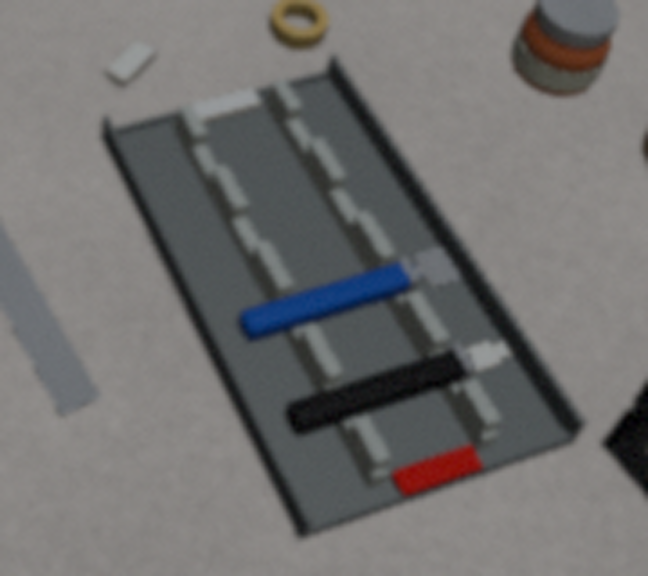

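Spatula at (325,300) and folder at (380,390) in the side crop, both in their notches. Next is the brush, the yellow tool on the board.

```bash
python3 -m handwheel '{"translation":[[0.04,-0.03,0],[0.02,-0.02,-0.1],[0.005,0,-0.15],[0,0,-0.15],[0,0,-0.05],[0,0,0],[0,0,0],[0,0,0]],"twist":[0.002,0,0,0,0,0,0,0]}' 133;python3 - <<'E'
from h import *
c=cam("wrist");cv2.imwrite("pics/wrist8.png",c["img"][:,:,::-1]);print(get_obs()["tool_pos"])
E
```

```text
time: 26.1
tool_pos: [595.0, 158.8, 84.5]
tcp_rot: [3.092, -0.004, 1.462]
contact_force: [-0.0, 0.3, 0.3]
grip_width: 44.3
[595.05803835 158.8277308   84.62157273]
```

View pics/wrist8.png

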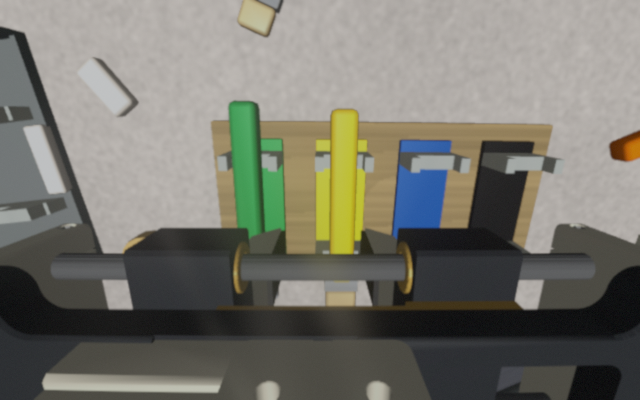

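The yellow brush is at (343,170), to the +y side of the gripper centre, matching the model's y of about 172. I shift +13 mm first, then descend.

```bash
python3 -m handwheel '{"translation":[[0.005,0.06,0],[0,0.025,0],[0,0,-0.04],[0,0,-0.09],[0,0,-0.08],[0,0,-0.03],[0,0,-0.005],[0,0,0]],"twist":[0.004,0,0,0,0,0,0,0]}' 133
```

```text
time: 27.15
tool_pos: [595.5, 172.8, 45.0]
tcp_rot: [3.092, -0.004, 1.469]
contact_force: [-0.5, -0.2, 0.6]
grip_width: 43.8
```

```bash
python3 -m handwheel '{"translation":[[0,0,0.02],[0,0,0],[0,0,0],[0,0,0],[0,0,0],[0,0,0],[0,0,0],[0,0,0]],"twist":[0,0,0,0,0,0,0,0]}' 255; python3 -m handwheel '{"translation":[[0,0,0.2],[0,0,0.3],[-0.05,-0.2,0.05],[-0.1,-0.3,0],[-0.1,-0.4,0],[-0.1,-0.4,0],[-0.08,-0.4,0],[0,-0.3,0]],"twist":[0,0,0,0.03,0.03,0,0,0]}' 255
```

```text
time: 28.15
tool_pos: [597.4, 172.6, 55.4]
tcp_rot: [3.085, -0.005, 1.469]
contact_force: [-0.6, -0.7, 1.3]
grip_width: 0.5
time: 29.15
tool_pos: [530.8, -131.0, 137.8]
tcp_rot: [3.084, -0.007, 1.574]
contact_force: [0.3, 1.4, -0.4]
grip_width: 0.2
```

Grip reads 0.5 mm, so the brush slipped out. I'm looking at where it is now.

Run:
```python
from h import *
c=cam("scene");cv2.imwrite("pics/scene9.png",cv2.resize(c["img"][170:330,290:510,::-1],None,fx=3.4,fy=3.4,interpolation=2))
print([ (round(d["score"],2),np.round((c["W"]@np.r_[d["position"],1])[:3],1)) for d in spot_point("scene","brush_mid")])
c=cam("side");cv2.imwrite("pics/side9.png",cv2.resize(c["img"][90:370,230:550,::-1],None,fx=2.4,fy=2.1,interpolation=2))
```

```text
[(0.73, array([ 530.9, -214.9,    0.7])), (0.69, array([552.3, 482.7,   8.9])), (0.66, array([391.1, 157.9,   9.2])), (0.64, array([368.8, 377.9,   9.4])), (0.62, array([596.3, 172.6,  47. ]))]
```

View pics/scene9.png

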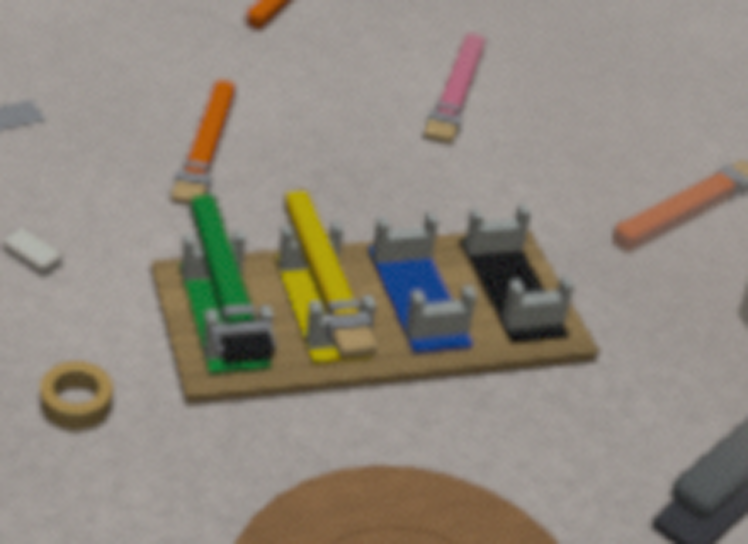

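View pics/side9.png

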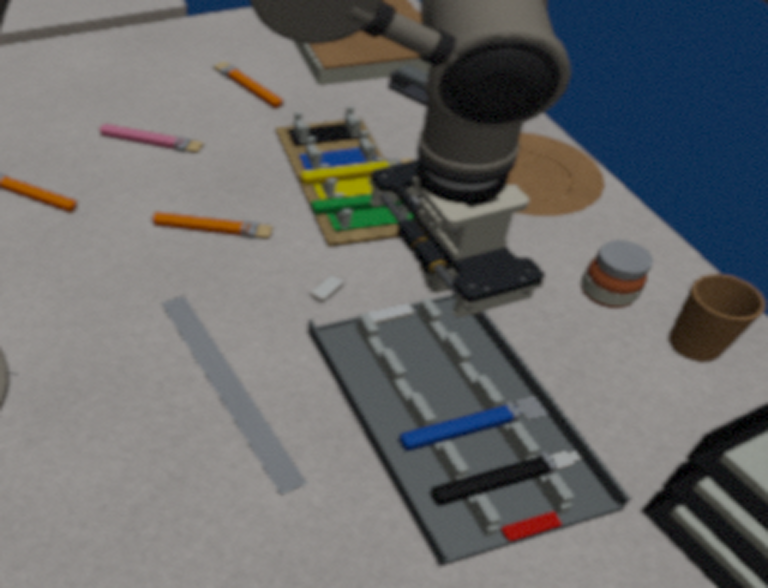

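The brush is still level in its rest, with its tail at (300,197) in the scene crop, unchanged, so I can simply try again. This time there will be no arm motion while the fingers close, and I'll check the width before lifting.

```bash
python3 -m handwheel '{"translation":[[0.06,0.3,0],[0.08,0.4,0],[0.08,0.4,0],[0.08,0.4,0],[0.07,0.3,0],[0.05,0.15,-0.05],[0.01,0.04,-0.1],[0,0,-0.1]],"twist":[0,-0.03,-0.037,0,0,0,0,0]}' 140;python3 - <<'E'
from h import *
c=cam("wrist");cv2.imwrite("pics/wrist10.png",c["img"][:,:,::-1]);print(get_obs()["tool_pos"])
E
```

```text
time: 30.3
tool_pos: [593.4, 185.9, 97.0]
tcp_rot: [3.084, -0.01, 1.47]
contact_force: [0.5, -0.2, -1.1]
grip_width: 41.0
[592.12428196 185.20993312  94.64180454]
```

View pics/wrist10.png

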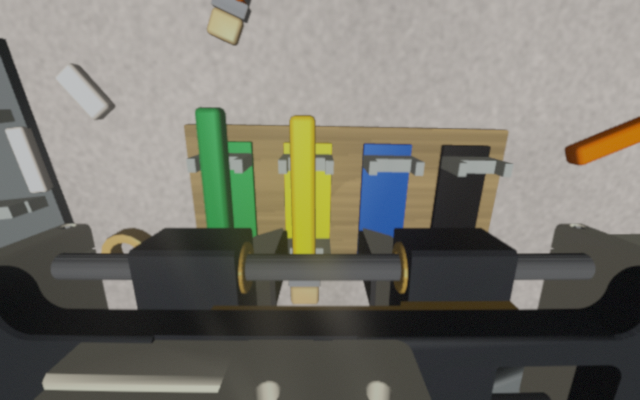

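The yellow brush is now about 12 mm to the -y side, at (303,170). I correct while high, then lower.

```bash
python3 -m handwheel '{"translation":[[0.02,-0.055,0],[0.008,-0.028,0],[0,0,-0.06],[0,0,-0.1],[0,0,-0.08],[0,0,-0.03],[0,0,0],[0,0,0]],"twist":[0,0,0,0,0,0,0,0]}' 140
```

```text
time: 31.35
tool_pos: [596.4, 168.5, 50.9]
tcp_rot: [3.089, -0.008, 1.464]
contact_force: [0.5, -0.2, -0.5]
grip_width: 41.3
```

```bash
python3 -m handwheel '{"translation":[[0,0.022,-0.02],[0,0,0],[0,0,0],[0,0,0],[0,0,0],[0,0,0],[0,0,0],[0,0,0]],"twist":[0.003,0,0,0,0,0,0,0]}' 150;python3 -m handwheel '{"translation":[[0,0,0],[0,0,0],[0,0,0],[0,0,0],[0,0,0],[0,0,0],[0,0,0],[0,0,0]],"twist":[0,0,0,0,0,0,0,0]}' 255
```

```text
time: 32.35
tool_pos: [597.1, 172.3, 48.9]
tcp_rot: [3.087, -0.009, 1.47]
contact_force: [-1.2, -0.2, 0.4]
grip_width: 37.6
time: 33.35
tool_pos: [597.1, 172.2, 48.9]
tcp_rot: [3.087, -0.009, 1.47]
contact_force: [-0.3, -0.2, -0.1]
grip_width: 16.2
```

Held at 16.2 mm. I'm carrying it to the third lane at y=-179.

```bash
python3 -m handwheel '{"translation":[[0,0,0.1],[0,0,0.25],[0,0,0.2],[-0.1,-0.2,0],[-0.1,-0.35,0],[-0.1,-0.4,0],[-0.1,-0.4,0],[-0.03,-0.35,0]],"twist":[0,0,0,0.03,0.03,0,0,0]}' 255; python3 -m handwheel '{"translation":[[0,-0.25,0],[0,-0.2,0],[0,-0.12,-0.05],[0,-0.06,-0.1],[0,0,-0.05],[0,0,0],[0,0,0],[0,0,0]],"twist":[0,0,0,0,0,0,0,0]}' 255;  python3 - <<'E'
from h import *
c=cam("wrist");cv2.imwrite("pics/wrist11.png",c["img"][:,:,::-1])
for v in(100,105,110,115,120): print(v,unproj(c,(322,v),get_obs()["tool_pos"][2]+7)[:2])
E
```

```text
time: 34.35
tool_pos: [531.9, -85.3, 141.9]
tcp_rot: [3.077, -0.008, 1.575]
contact_force: [1.1, -0.2, -0.8]
grip_width: 15.9
time: 35.35
tool_pos: [531.5, -183.5, 113.3]
tcp_rot: [3.074, -0.008, 1.573]
contact_force: [-1.0, -0.3, -0.6]
grip_width: 16.0
100 [ 449.64663922 -184.6712229 ]
105 [ 452.01411314 -184.66615689]
110 [ 454.40486886 -184.66104414]
115 [ 456.81933292 -184.65588379]
120 [ 459.2579417  -184.65067494]
```

View pics/wrist11.png

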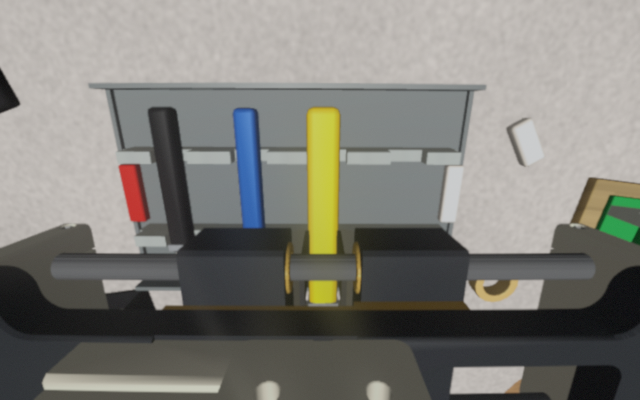

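The brush's tail is at (322,110), so its centre is at the TCP. Black and blue lie in their lanes. I shift +4.5 mm in y and lower.

```bash
python3 -m handwheel '{"translation":[[0,0.02,-0.03],[0,0.01,-0.08],[0,0,-0.14],[0,0,-0.12],[0,0,-0.08],[0,0,-0.05],[0,0,-0.02],[0,0,0]],"twist":[0,0,0,0,0,0,0,0]}' 255
```

```text
time: 36.4
tool_pos: [531.8, -178.1, 33.0]
tcp_rot: [3.073, -0.007, 1.574]
contact_force: [0.6, 0.1, -0.4]
grip_width: 16.3
```

```bash
python3 -m handwheel '{"translation":[[0,0,0],[0,0,0],[0,0,0],[0,0,0],[0,0,0],[0,0,0.05],[0,0,0.15],[0,0,0.25]],"twist":[0,0,0,0,0,0,0,0]}' 166; python3 -m handwheel '{"translation":[[0,0.1,0.15],[0.05,0.3,0.05],[0.08,0.4,0],[0.08,0.4,0],[0.08,0.35,0],[0.05,0.2,0],[0.03,0.08,0],[0,0,0]],"twist":[0,-0.03,-0.036,0,0,0,0,0]}' 140
python3 - <<'E'
from h import *
c=cam("side");cv2.imwrite("pics/side12.png",cv2.resize(c["img"][210:370,330:510,::-1],None,fx=3.6,fy=3.6,interpolation=2))
for l in["folder_mid","spatula_mid","brush_mid"]:
    for d in spot_point("side",l)[:2]: print(l,round(d["score"],2),np.round((c["W"]@np.r_[d["position"],1])[:3],1))
c=cam("wrist");cv2.imwrite("pics/wrist12.png",c["img"][:,:,::-1]);print(get_obs()["tool_pos"])
E
```

```text
time: 37.4
tool_pos: [530.7, -177.6, 100.6]
tcp_rot: [3.076, -0.009, 1.574]
contact_force: [0.4, -1.1, -0.3]
grip_width: 32.3
time: 38.4
tool_pos: [589.7, 103.0, 140.1]
tcp_rot: [3.063, -0.006, 1.464]
contact_force: [-0.6, 0.1, 0.5]
grip_width: 41.7
folder_mid 0.92 [ 527.7 -309.    33.2]
spatula_mid 0.71 [ 536.  -240.8   33.3]
brush_mid 0.95 [389.7 161.6   9.9]
brush_mid 0.84 [ 533.4 -174.7   35. ]
[589.43893303 101.50843137 139.96422995]
```

View pics/side12.png

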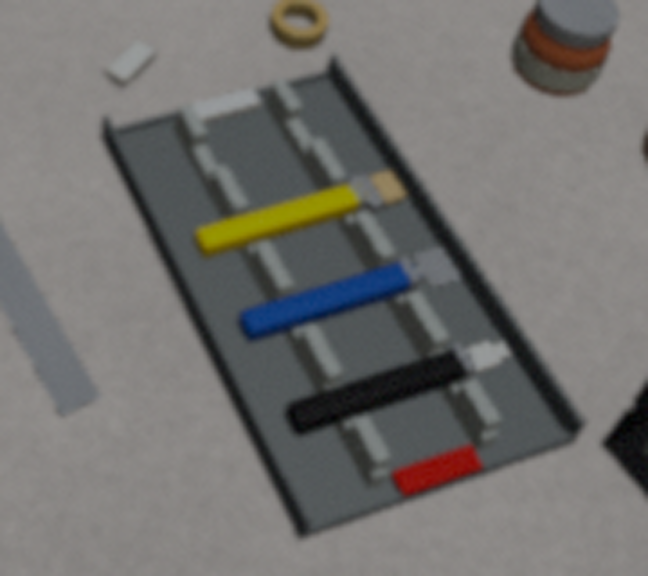

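View pics/wrist12.png

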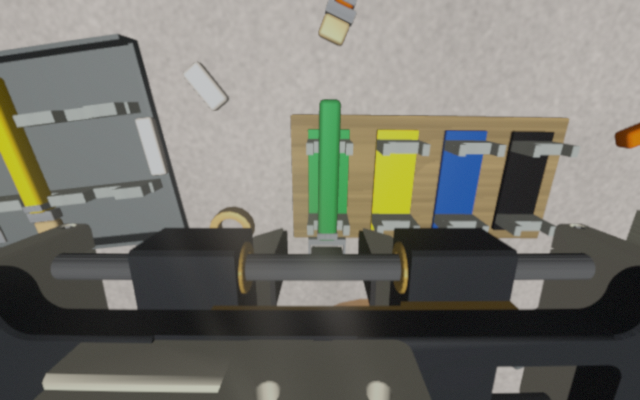

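Three tools are laid in order: yellow (280,215), blue (325,300), black (380,390). The green roller is at (330,170) in the wrist view, about 5 mm to the +y side.

```bash
python3 -m handwheel '{"translation":[[0,0.025,-0.05],[0,0.008,-0.15],[0,0,-0.15],[0,0,-0.12],[0,0,-0.07],[0,0,-0.04],[0,0,0],[0,0,0]],"twist":[0.002,0,0,0,0,0,0,0]}' 150
```

```text
time: 39.65
tool_pos: [589.5, 104.0, 49.6]
tcp_rot: [3.063, -0.006, 1.46]
contact_force: [0.2, -0.5, 0.6]
grip_width: 37.7
```

```bash
python3 -m handwheel '{"translation":[[0,0.014,-0.01],[0,0,0],[0,0,0],[0,0,0],[0,0,0],[0,0,0],[0,0,0],[0,0,0]],"twist":[0.004,0,0,0,0,0,0,0]}' 150;python3 -m handwheel '{"translation":[[0,0,0],[0,0,0],[0,0,0],[0,0,0],[0,0,0],[0,0,0],[0,0,0],[0,0,0]],"twist":[0,0,0,0,0,0,0,0]}' 255
```

```text
time: 40.65
tool_pos: [590.2, 106.4, 49.4]
tcp_rot: [3.06, -0.006, 1.467]
contact_force: [0.1, 0.0, 0.4]
grip_width: 37.5
time: 41.65
tool_pos: [590.2, 106.3, 49.3]
tcp_rot: [3.06, -0.006, 1.467]
contact_force: [0.1, 0.1, 0.1]
grip_width: 14.9
```

```bash
python3 -m handwheel '{"translation":[[0,0,0.1],[0,0,0.25],[0,0,0.2],[-0.1,-0.2,0],[-0.1,-0.35,0],[-0.1,-0.35,0],[-0.07,-0.3,0],[-0.02,-0.15,0]],"twist":[0,0,0,0.03,0.03,0,0,0]}' 255; python3 -m handwheel '{"translation":[[0,-0.07,0],[0,-0.03,-0.05],[0,0,-0.1],[0,0,-0.05],[0,0,0],[0,0,0],[0,0,0],[0,0,0]],"twist":[0,0,0,0,0,0,0,0]}' 255;  python3 - <<'E'
from h import *
c=cam("wrist");cv2.imwrite("pics/wrist13.png",c["img"][:,:,::-1])
for v in(100,105,110,115,120): print(v,unproj(c,(322,v),get_obs()["tool_pos"][2]+7)[:2])
E
```

```text
time: 42.65
tool_pos: [531.9, -100.0, 143.6]
tcp_rot: [3.049, -0.004, 1.57]
contact_force: [0.1, 0.2, -0.9]
grip_width: 0.3
time: 43.65
tool_pos: [532.6, -113.5, 112.8]
tcp_rot: [3.048, -0.005, 1.571]
contact_force: [0.2, 0.3, 0.3]
grip_width: 0.3
100 [ 450.51843219 -114.55133732]
105 [ 452.85352823 -114.55154872]
110 [ 455.21356103 -114.55176542]
115 [ 457.59901267 -114.55198751]
120 [ 460.01037708 -114.55221508]
```

View pics/wrist13.png

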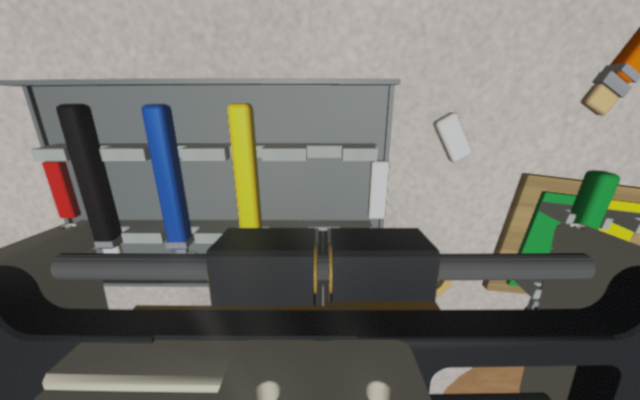

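The grip was only 14.9 mm and the roller slipped out on the lift. The widths fell as the TCP height rose (17.1 mm at z=47, 14.9 mm at z=49), so the grasp was too high. I'm checking the roller's state.

Run:
```python
from h import *
c=cam("scene");cv2.imwrite("pics/scene14.png",cv2.resize(c["img"][170:330,290:510,::-1],None,fx=3.4,fy=3.4,interpolation=2))
print([ (round(d["score"],2),np.round((c["W"]@np.r_[d["position"],1])[:3],1)) for d in spot_point("scene","roller_mid")])
c=cam("side");cv2.imwrite("pics/side14.png",cv2.resize(c["img"][90:230,280:480,::-1],None,fx=3.8,fy=3.8,interpolation=2))
print([ (round(d["score"],2),np.round((c["W"]@np.r_[d["position"],1])[:3],1)) for d in spot_point("side","roller_mid")])
```

```text
[(0.8, array([580.5, 108.7,  43. ]))]
[(0.75, array([ 534.2, -242.3,   32. ])), (0.52, array([578.7, 106.8,  46.4]))]
```

View pics/scene14.png

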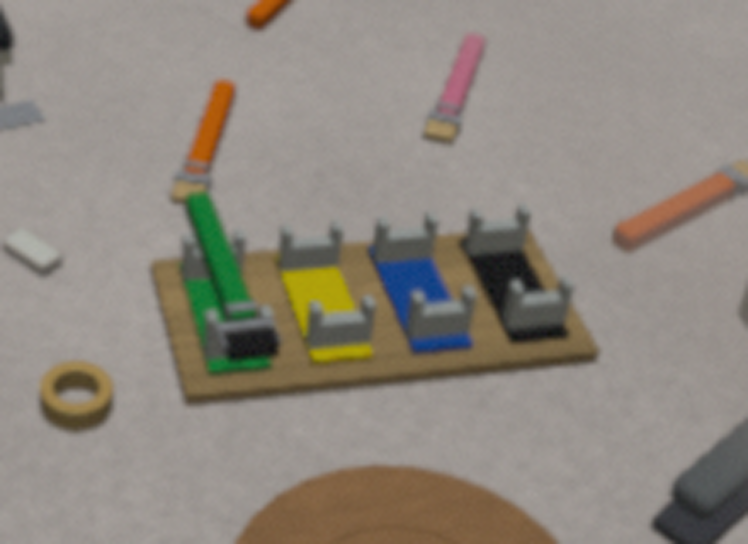

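View pics/side14.png

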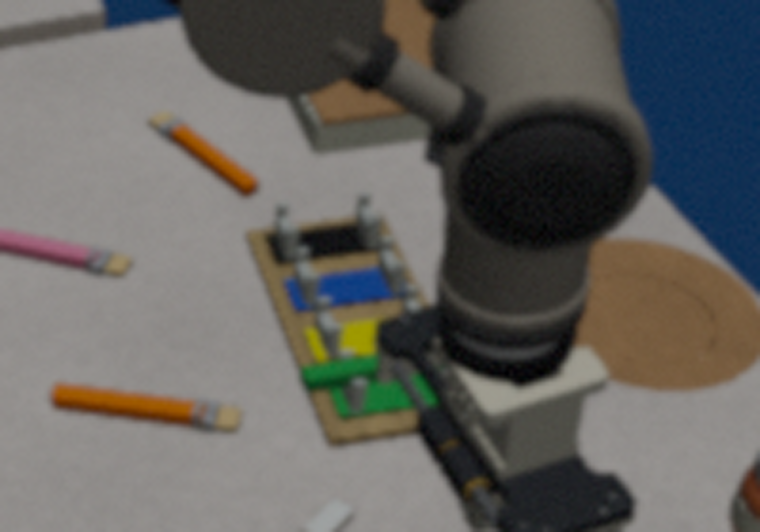

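The roller is still in its saddles but shifted tailward by about 6 mm and turned slightly. I'm going back above it to measure with the wrist camera.

```bash
python3 -m handwheel '{"translation":[[0,0.15,0.05],[0.05,0.3,0],[0.07,0.35,0],[0.07,0.33,0],[0.07,0.2,0],[0.05,0.1,0],[0.02,0.04,0],[0,0,0]],"twist":[0,-0.03,-0.03,0,0,0,0,0]}' 140
python3 - <<'E'
from h import *
c=cam("wrist");cv2.imwrite("pics/wrist15.png",c["img"][:,:,::-1]);print(get_obs()["tool_pos"])
im=np.ascontiguousarray(ortho(c,480,680,40,240,56,3));cv2.imwrite("pics/w15_o.png",im)
E
```

```text
time: 44.9
tool_pos: [583.3, 111.0, 120.7]
tcp_rot: [3.046, -0.004, 1.47]
contact_force: [0.2, -0.7, 0.3]
grip_width: 41.5
[583.2462292  110.65955066 120.76851599]
```

View pics/wrist15.png

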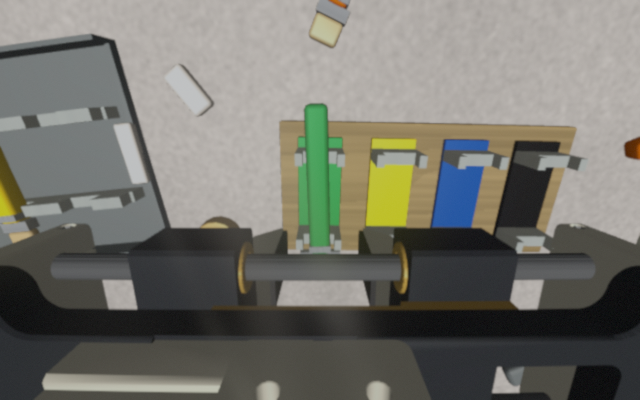

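View pics/w15_o.png

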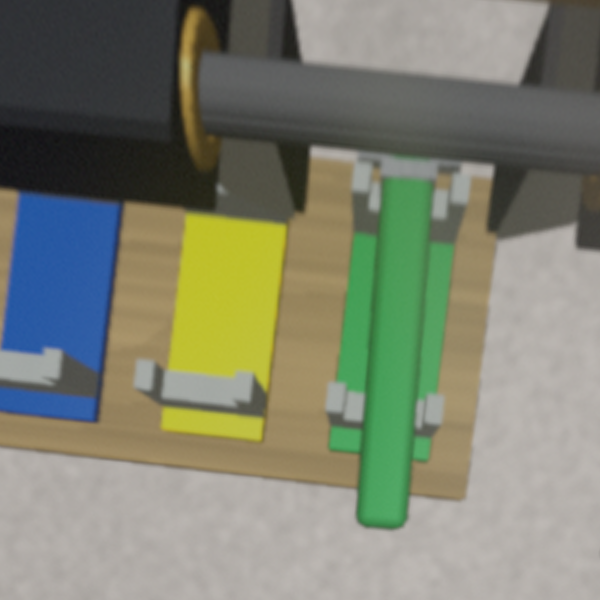

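The roller's tail is at (382,525) in the ortho crop and its yaw about -0.07, so its centre is about (581,106). I grasp lower this time, with the TCP at about 46.

```bash
python3 -m handwheel '{"translation":[[-0.01,-0.02,-0.05],[-0.005,-0.008,-0.12],[0,0,-0.12],[0,0,-0.1],[0,0,-0.05],[0,0,-0.03],[0,0,0],[0,0,0]],"twist":[0.018,0,0,0,0,0,0,0]}' 150
```

```text
time: 45.95
tool_pos: [580.2, 101.0, 47.4]
tcp_rot: [3.046, -0.003, 1.497]
contact_force: [-0.2, -0.9, 0.6]
grip_width: 38.1
```

```bash
python3 -m handwheel '{"translation":[[0,0.025,-0.012],[0,0.005,0],[0,0,0],[0,0,0],[0,0,0],[0,0,0],[0,0,0],[0,0,0]],"twist":[0.002,0,0,0,0,0,0,0]}' 150
```

```text
time: 46.95
tool_pos: [580.8, 106.1, 46.5]
tcp_rot: [3.044, -0.003, 1.501]
contact_force: [0.7, -0.3, -0.4]
grip_width: 37.9
```

```bash
python3 -m handwheel '{"translation":[[0,0,-0.01],[0,0,0],[0,0,0],[0,0,0],[0,0,0],[0,0,0],[0,0,0],[0,0,0]],"twist":[0,0,0,0,0,0,0,0]}' 255; python3 -m handwheel '{"translation":[[0,0,0],[0,0,0],[0,0,0],[0,0,0.03],[0,0,0.06],[0,0,0.03],[0,0,0],[0,0,0]],"twist":[0,0,0,0,0,0,0,0]}' 255
```

```text
time: 47.95
tool_pos: [580.8, 106.1, 44.9]
tcp_rot: [3.044, -0.003, 1.501]
contact_force: [-0.3, 0.0, 0.5]
grip_width: 17.8
time: 48.95
tool_pos: [580.9, 106.0, 64.5]
tcp_rot: [3.044, -0.003, 1.501]
contact_force: [-0.4, 0.1, -1.6]
grip_width: 17.1
```

Held at 17 to 18 mm. I'm carrying it gently to the fourth lane at y=-113.

```bash
python3 -m handwheel '{"translation":[[0,0,0.12],[0,-0.08,0.15],[-0.04,-0.2,0.05],[-0.08,-0.3,0],[-0.08,-0.3,0],[-0.08,-0.25,0],[-0.04,-0.18,0],[-0.01,-0.1,0]],"twist":[0,0,0.02,0.025,0,0,0,0]}' 255; python3 -m handwheel '{"translation":[[0,-0.03,0],[0,0,0],[0,0,0],[0,0,0],[0,0,0],[0,0,0],[0,0,0],[0,0,0]],"twist":[0,0,0,0,0,0,0,0]}' 255;  python3 - <<'E'
from h import *
c=cam("wrist");cv2.imwrite("pics/wrist16.png",c["img"][:,:,::-1])
for v in(100,105,110,115,120): print(v,unproj(c,(322,v),get_obs()["tool_pos"][2]+11)[:2])
E
```

```text
time: 49.95
tool_pos: [528.6, -110.1, 112.5]
tcp_rot: [3.045, -0.003, 1.577]
contact_force: [-0.2, -0.4, -0.7]
grip_width: 17.3
time: 50.95
tool_pos: [529.3, -112.2, 112.2]
tcp_rot: [3.046, -0.004, 1.58]
contact_force: [0.3, -0.3, -0.8]
grip_width: 17.2
100 [ 447.21350135 -113.90749061]
105 [ 449.48430886 -113.88835298]
110 [ 451.77949755 -113.86901285]
115 [ 454.09954049 -113.84946625]
120 [ 456.44492242 -113.82970915]
```

View pics/wrist16.png

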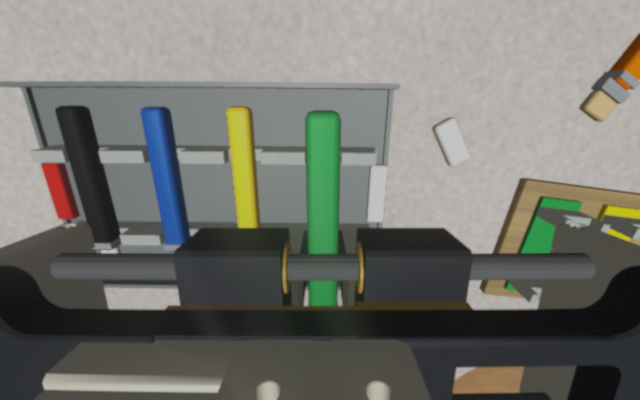

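The roller's tail is at (322,114), so its centre is at x of about 531. It is over the lane, so I lower it.

```bash
python3 -m handwheel '{"translation":[[0,-0.005,-0.03],[0,0,-0.08],[0,0,-0.14],[0,0,-0.12],[0,0,-0.08],[0,0,-0.05],[0,0,-0.02],[0,0,0]],"twist":[-0.005,0,0,0,0,0,0,0]}' 255
```

```text
time: 52.0
tool_pos: [528.8, -113.2, 29.1]
tcp_rot: [3.047, -0.004, 1.571]
contact_force: [0.1, 0.6, -0.1]
grip_width: 17.6
```

```bash
python3 -m handwheel '{"translation":[[0,0,0],[0,0,0],[0,0,0],[0,0,0],[0,0,0],[0,0,0.05],[0,0,0.15],[0,0,0.25]],"twist":[0,0,0,0,0,0,0,0]}' 166; python3 -m handwheel '{"translation":[[0,0.1,0.2],[0,0.3,0.2],[0,0.4,0],[0,0.4,0],[0,0.3,0],[0,0.1,0],[0,0,0],[0,0,0]],"twist":[0,0,0,0,0,0,0,0]}' -
python3 - <<'E'
from h import *
for n in("side","scene"):
  c=cam(n)
  cv2.imwrite(f"pics/{n}17.png",cv2.resize(c["img"][210:370,330:510,::-1] if n=="side" else c["img"][200:330,110:310,::-1],None,fx=3.6,fy=3.6,interpolation=2))
  cv2.imwrite(f"pics/{n}17_o.png",ortho(c,420,640,-390,-40,40,2.2))
  for l in["folder_mid","spatula_mid","brush_mid","roller_mid","red_tag","tray"]:
    for d in spot_point(n,l)[:2]: print(n,l,round(d["score"],2),np.round((c["W"]@np.r_[d["position"],1])[:3],1))
E
```

```text
time: 53.0
tool_pos: [527.9, -112.8, 97.8]
tcp_rot: [3.049, -0.005, 1.571]
contact_force: [1.8, -0.2, -0.1]
grip_width: 32.3
time: 54.0
tool_pos: [529.8, 131.1, 167.6]
tcp_rot: [3.037, -0.002, 1.567]
contact_force: [-0.4, -1.0, 0.1]
grip_width: 31.8
side folder_mid 0.93 [ 525.9 -309.6   34.2]
side spatula_mid 0.84 [ 534.9 -244.1   34.9]
side brush_mid 0.79 [ 532.4 -173.9   35.2]
side brush_mid 0.66 [181.4 312.8   4.9]
side roller_mid 0.55 [ 527.  -111.1   33.6]
side red_tag 0.71 [588.1 104.   12.6]
side red_tag 0.65 [ 532.  -363.8    8.6]
side tray 0.86 [ 5.301e+02 -2.125e+02  1.000e-01]
scene folder_mid 0.92 [ 527.6 -311.2   30.4]
scene spatula_mid 0.72 [ 532.1 -247.7   27.6]
scene brush_mid 0.83 [391.3 160.8  13.7]
scene brush_mid 0.8 [366.8 379.4  11.7]
scene roller_mid 0.6 [ 532.3 -112.1   28.4]
scene red_tag 0.57 [ 534.3 -363.4    5.9]
scene tray 0.73 [ 530.4 -248.7   28.1]
scene tray 0.68 [ 530.9 -214.1    1.9]
```

View pics/side17.png

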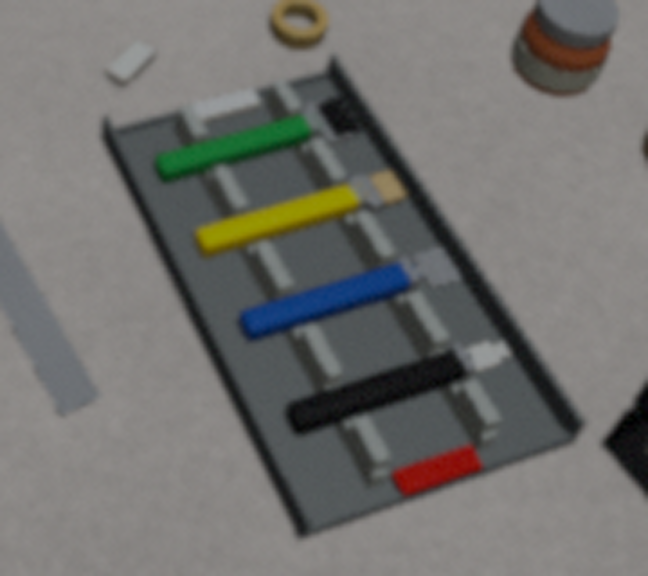

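View pics/scene17.png

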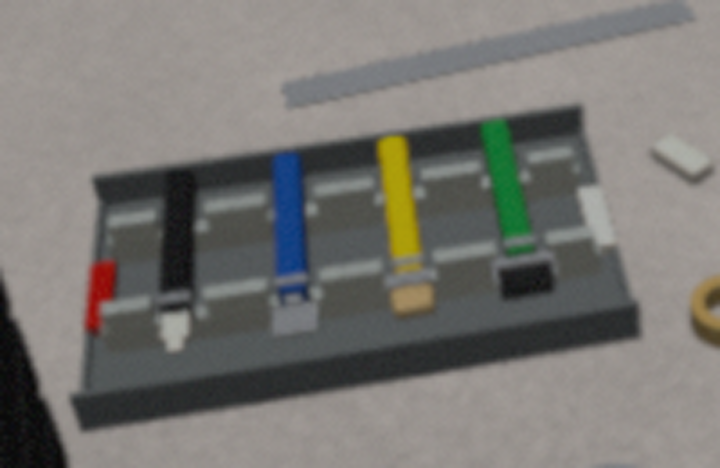

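View pics/scene17_o.png

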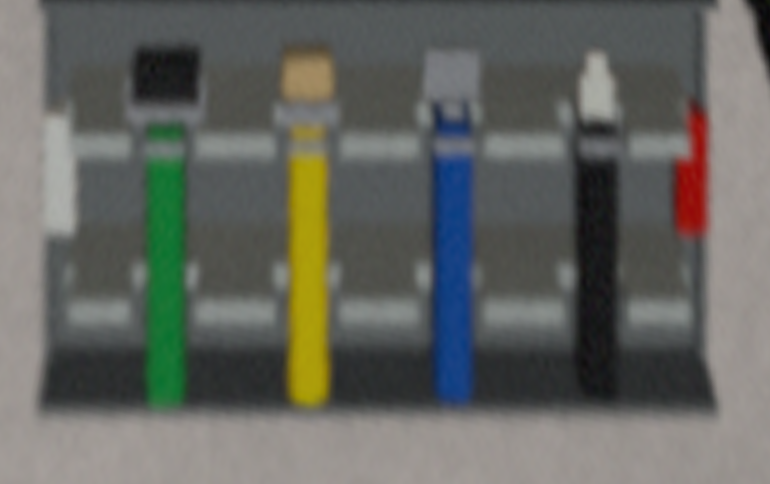

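All four lie straight in both notches of their lanes. From the red tag the order is black, blue, yellow, green. Tray-frame x offsets are a few mm, and the arm is clear. I'm handing in.

```bash
python3 -m handwheel '{"translation":[[0,0,0],[0,0,0],[0,0,0],[0,0,0],[0,0,0],[0,0,0],[0,0,0],[0,0,0]],"twist":[0,0,0,0,0,0,0,0]}' -; python3 -c "
from plant import *
print(close_job())"
```

```text
time: 55.7
tool_pos: [529.7, 132.4, 167.5]
tcp_rot: [3.037, -0.003, 1.568]
contact_force: [-0.4, 0.1, -0.4]
grip_width: 32.4
the job is handed in; nothing more can be done
None
```

All four tools are in the tray and the job was handed in at about 56 s. From the red tag the order is folder, spatula, brush, roller, matching the row from the robot's left.

**Last checks:** the final side and scene pictures show each tool straight along its lane and lying in the notches of both ribs, with the arm well clear.
- **Positions:** the detected centres are within about 6 mm of mid-tray lengthwise and about 5 mm of their lane centres. Their heights are 28 to 35 mm, inside the 24 to 38 mm needed.
- **Not confirmed:** the scene camera listed no brush in the tray. Its two strongest hits for the brush were orange or pink look-alikes. The brush position comes from the side camera and the pictures.

**What went wrong on the way:**
- **Missed grasps:** three failed, one each on the folder, brush and roller. Either I moved the arm while the fingers were still closing, or I gripped too high. Each tool stayed in its rest and I picked it up on the second try. The roller had shifted about 6 mm, so I re-measured it first.
- **Gripper tilt:** it drifted to about 0.1 rad by the end, with no visible effect on the placed tools.

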